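File today's roast samples into the numbered tin row

ROBOT

A 6-joint arm with a two-finger parallel gripper is mounted at the origin on the work surface. World frame = base frame: x ahead of the robot, y to its left, z up, the work surface at z = 0. Lengths are in m, angles in rad, forces in N, time in s.
With the tool pointing down it reaches from about 0.325 to 0.9 m from the base axis. Payload 6.1 kg.
Tool frame: the origin (TCP) lies on the centre line of the jaws, within the pads' length; the fingertips stand ctrl.tip_reach ahead of it and the grasp point (between the pads) is the TCP (ctrl.tip_reach is the distance from the TCP to the fingertips, in m); z points along the fingers, y is the line along which they close (so a half turn about z gives the same grasp; the last joint's range is limited). The gripper opens to 85 mm and grips with 20 to 120 N. Pads are 22 mm wide; open, the fingers measure 114 mm over their backs; the gripper's body (76 mm by 85 mm) begins 54 mm behind the grasp point. The pads swing forward as they close: fully open they stand 13 mm farther back than shut.
Start: joints at [1.204, 0.22, 1.526, -0, 1.395, -0.126], TCP at [0.149, 0.607, 0.25] pointing down, gripper open.
Joint ranges: [-2.98, 2.98], [-0.91, 2.08], [0.09, 2.57], [-1.24, 4.39], [0.2, 2.65], [-2.68, 2.68]. Speed limits (rad/s): [2.57, 2.57, 3.01, 3.14, 3.14, 3.14].

INTERFACE

Orientations are given as a rotation vector (axis times angle).
In Python, from cell import ctrl gives the robot as it stands.
- The arm moves only by the tool move_arm, never from a script. Its argument "steps" is a list of rows, each an object with "travel": the shift along the tool's x, y, z in units of 0.15 m (1.0 is 0.15 m), a list of three; "dr": the turn, a rotation vector about the tool's x, y, z in units of 120 degrees (1.0 is 120 degrees), a list of three; "hand": the opening, from -1 (shut) to 1 (fully open). In form: [{"travel": [x, y, z], "dr": [wx, wy, wz], "hand": hand}, ...]. A call has 1 to 10 rows; each row is the pose to reach, as a shift and turn from the pose commanded when the call began, along the tool's axes at that moment; what a row does not reach only later rows make up. A row lasts 1/10 s, in which the tool goes at most 50 mm and 8.59 degrees, less where a joint would pass 70% of its speed; a pose out of reach is approached as far as the arm can. A call with a number of a shift or a turn outside -1 to 1 is refused whole. A call with a gripper value outside its range is refused whole. The fingers move at their own pace and stop on an object; the grip force is fixed at half the most. Time passes only in rows, so rows that repeat a pose let the fingers close. It gives the time, the measured TCP pose, the force, the opening and the grip force at its end, in the units of the state.
- ctrl.state(): the state, without advancing time (a new reading comes with each control period).
- ctrl.read_camera(name): name is "scene" or "top" or "wrist"; returns the picture (480x640x3 uint8, red, green, blue); there is no depth.
- ctrl.calibration(name): a dict with "vfov" (degrees; the focal length in pixels is half the picture's height over the tangent of half this angle, whatever the lens; pixels are square), "cx", "cy" (the principal point, pixels), "cam_to_world" (4x4, takes a point from camera to world coordinates). Camera axes: x right, y up, looking along -z (the intrinsics and any distortion apply to the point x, -y, -z); pixel columns grow to the right and rows downward; lengths in m; the calibration is good to about 2 mm. A picture is of the moment at which its call begins: read the wrist's pose just before it. calibration takes no time and is no camera call; for the wrist camera it gives the pose at the moment of the call.
- ctrl.finish_job(): hands the job in; it is judged then, once.
Trained networks look in the newest picture that a camera, given by its name, has taken for a name from the list of things; names that differ only in an ending like _2 or _b are one class to them, and where a whole thing is asked for, a point or a joint stands for the part that bears it (a point fixed in the world has none). Each returns a list of dicts, best first, with "p" (0 to 1); they miss things now and then, are a little off and sometimes report something else, mostly with a low value. They report only what shows in the picture. A call takes as long as a camera call. They do not tell look-alikes from the thing itself.
- ctrl.search_frame(camera, name): "bbox" ([left, top, width, height] in pixels, round what is visible of it).
- ctrl.place_of(camera, name): "pixel" ([column, row] in pixels: a listed point, or the origin of a listed thing).
The state is a dict: "clock": time; "joint_pos": joint angles; "joint_vel": joint speeds; "effort": joint torques, N m; "tcp_pos": TCP position; "eef_rot": TCP orientation; "ft_force": force on the tool from outside, world axes, zero at the start; "wrist_torque": the same for the moment, N m; "width": finger opening in m; "grip_force": force on a finger pad.
Only numpy, scipy, OpenCV 4.12 (cv2) and the standard library are available. Lean on these libraries where they do the work, as an engineer would, in place of code of your own. Each camera call takes 0.05 s, during which the arm holds its last target. There are 200 camera calls.

TASK

Get each new sample tin out of the red block by pressing it down until it springs up, and file it in the rack in its place by the number of dots on its lid, pushing the filed tins apart to make room and never lifting those out of the rack. All tins must stand upright and square on the rack's floor, 1 next to the tall end stop; when the new tins are in, stand the wooden bookend in the rack, the same way round as the tins, behind tin 9 and push the row together so that only slits remain between neighbours. Do not knock over any tin, and leave the bowl, the jar and the scoop where they are.

Things in the scene. Friction and masses are not known exactly. Their poses are not given: they have to be found in the camera images.
- rack: Fixed plywood trough; tins stand in it in a row along its y. Origin: underside centre. Outside 68 x 412 mm, inside 56 (x) x 400 (y); floor 6 mm up; walls 6 thick, 18 mm high, but the +y end wall (end stop, inner face y = +200) 70 high. Yaw within 0.12 rad. Row: dots rise from the end stop towards -y; starts packed against the stop, the rest of the trough free. Tins slide along it.
- block: Red push-to-release block, fixed, 78 (x) x 240 (y) x 109 mm high; origin: underside centre. Four open wells 54 x 40 mm at y = +84, +28, -28, -84. A tin in a well stands on a lifter latched down, lid 1 mm above the block top. Push the lid 6 to 10 mm down (about 3 to 5 N; hard stop at 10) and let go: it springs 45 mm up and can be gripped. Lifters do not latch again. Wells may be empty.
- well1 (a joint): Height in m of the lifter in well 1 (the well at y = +84 mm of the block): about 0 latched down, -0.010 pressed fully down, +0.045 sprung up. The lifter's plate is 18 mm above the block's underside at 0.
- well2 (a joint): Height in m of the lifter in well 2 (the well at y = +28 mm of the block): about 0 latched down, -0.010 pressed fully down, +0.045 sprung up. The lifter's plate is 18 mm above the block's underside at 0.
- well3 (a joint): Height in m of the lifter in well 3 (the well at y = -28 mm of the block): about 0 latched down, -0.010 pressed fully down, +0.045 sprung up. The lifter's plate is 18 mm above the block's underside at 0.
- well4 (a joint): Height in m of the lifter in well 4 (the well at y = -84 mm of the block): about 0 latched down, -0.010 pressed fully down, +0.045 sprung up. The lifter's plate is 18 mm above the block's underside at 0.
- tin1: Sample tin: upright box, bare metal, 50 (x) x 36 (y) x 92 mm high, 0.13 to 0.24 kg; green lid (top 16 mm, same width) with 1 white dot on top. Origin: underside centre, z up. It stands in the rack at the start.
- tin2: Sample tin: upright box, bare metal, 50 (x) x 36 (y) x 92 mm high, 0.13 to 0.24 kg; pale straw yellow lid (top 16 mm, same width) with 2 black dots on top. Origin: underside centre, z up. It is new: starts in any of the block's wells, or is absent; belongs after the filed tin 1 and before the filed tin 3.
- tin3: Sample tin: upright box, bare metal, 50 (x) x 36 (y) x 92 mm high, 0.13 to 0.24 kg; golden yellow lid (top 16 mm, same width) with 3 black dots on top. Origin: underside centre, z up. It stands in the rack at the start.
- tin4: Sample tin: upright box, bare metal, 50 (x) x 36 (y) x 92 mm high, 0.13 to 0.24 kg; orange lid (top 16 mm, same width) with 4 white dots on top. Origin: underside centre, z up. It stands in the rack at the start.
- tin5: Sample tin: upright box, bare metal, 50 (x) x 36 (y) x 92 mm high, 0.13 to 0.24 kg; rust orange-red lid (top 16 mm, same width) with 5 white dots on top. Origin: underside centre, z up. It is new: starts in any of the block's wells, or is absent; belongs after the filed tin 4 and before the filed tin 6.
- tin6: Sample tin: upright box, bare metal, 50 (x) x 36 (y) x 92 mm high, 0.13 to 0.24 kg; dark red lid (top 16 mm, same width) with 6 white dots on top. Origin: underside centre, z up. It stands in the rack at the start.
- tin7: Sample tin: upright box, bare metal, 50 (x) x 36 (y) x 92 mm high, 0.13 to 0.24 kg; mid brown lid (top 16 mm, same width) with 7 white dots on top. Origin: underside centre, z up. It is new: starts in any of the block's wells, or is absent; belongs after the filed tin 6 and before the filed tin 9.
- tin8: Sample tin: upright box, bare metal, 50 (x) x 36 (y) x 92 mm high, 0.13 to 0.24 kg; very dark brown lid (top 16 mm, same width) with 8 white dots on top. Origin: underside centre, z up. It is new: starts in any of the block's wells, or is absent; belongs after the filed tin 6 and before the filed tin 9.
- tin9: Sample tin: upright box, bare metal, 50 (x) x 36 (y) x 92 mm high, 0.13 to 0.24 kg; black lid (top 16 mm, same width) with 9 white dots on top. Origin: underside centre, z up. It stands in the rack at the start.
- bookend: Bookend: heavy steel foot 50 (x) x 44 (y) x 22 mm with an upright dark wood plate 50 (x) x 16 (y) mm on its middle, 80 mm high over all, 0.35 to 0.55 kg. Origin: underside centre, z up; grip it by the plate. Both its sides are alike. Starts standing loose on the counter to the robot's left of the block, on the robot's side of the rack.
- bowl: Bystander: white cupping bowl, 90 mm across, 55 mm high, origin under its centre; stands past the left end of the rack.
- jar: Bystander: amber glass jar, 70 mm across, 110 mm high, origin under its centre; stands beyond and to the right of the rack.
- scoop: Bystander: spoon 170 mm long lying on the counter to the right of the rack.
Not all that is in view belongs to the job. Leave any blue or purple look-alike of the tin1 alone. What is shaped like the tin2 but purple is not meant.

How it is judged:
By the outcome, as a careful person would: the job done as asked, in the order asked, and still so for the second after the job is handed in, with the robot touching nothing.
Of tin2, tin5, tin7, tin8 only 2 to 3 are there at a start; the rules pass over those that are not, and their reading is None.
At some moment in a run one of bookend may be knocked a few centimetres aside while the robot is not near it.
It also fails if it takes over 210 s, if anything falls off the work surface, if the arm or the gripper's body presses on something with over 40 N, if the wrist force passes 120 N, or if a joint passes its speed limit or range.

## Working session

There is one attempt and no reset: what is moved stays moved. The work goes in short steps, Python scripts to look and compute and a tool call to move; the robot and the scene stay as the last step left them, time stands still between calls to the robot, and variables do not carry over. Pictures are saved under pics/ and viewed, at most 14 in all, crops included, and the job is handed in when it is done.

Besides the shell and the picture viewer there is one more tool, called after "Call:" by a JSON object that holds its "fn" and its "kwargs". move_arm: Moves the arm, as the interface text tells. Shifts and turns lie within -1 to 1; 1 stands for 0.15 m of shift or 120 degrees of turn. Its arguments: {"type":"object","properties":{"steps":{"type":"array"}},"required":["steps"]}

```bash
mkdir -p pics; ls; python3 - <<'E'
from cell import ctrl
import cv2,numpy as np
for n in("scene","top"):
    im=ctrl.read_camera(n); cv2.imwrite(f"pics/{n}0.png",im[:,:,::-1])
    c=ctrl.calibration(n); print(n,c)
print(ctrl.state(), ctrl.tip_reach)
E
```

```text
pics
scene {'vfov': 56.07631046339711, 'cx': 315.28348876132753, 'cy': 240.25555500589246, 'cam_to_world': array([[ 0.32850021, -0.69688245,  0.63752841,  1.31987531],
       [ 0.94448456,  0.23805239, -0.22645083, -0.31083464],
       [ 0.00604445,  0.67652488,  0.73639497,  0.90517424],
       [ 0.        ,  0.        ,  0.        ,  1.        ]])}
top {'vfov': 48.68724551486246, 'cx': 316.1119971863388, 'cy': 239.28363641267666, 'cam_to_world': array([[ 0.10690396,  0.97219429, -0.20835018,  0.33618353],
       [-0.99426629,  0.10401035, -0.02482713, -0.06884567],
       [-0.00246622,  0.20980968,  0.97773914,  1.19841938],
       [ 0.        ,  0.        ,  0.        ,  1.        ]])}
{'clock': 0.1, 'joint_pos': array([ 1.20389200e+00,  2.21144372e-01,  1.52747054e+00, -3.65496253e-05,
        1.39472692e+00, -1.26098430e-01]), 'joint_vel': array([-0.00039441, -0.0022669 , -0.00363672,  0.00110963,  0.00121104,
       -0.00131967]), 'effort': array([ 1.23129121e-03, -4.98248649e+01, -3.90548265e+01, -2.89531154e-04,
        5.70009011e-03,  1.42833048e-05]), 'tcp_pos': array([0.14888349, 0.60648487, 0.24932426]), 'eef_rot': array([-3.77286519e-01, -3.11845951e+00,  2.67800805e-03]), 'ft_force': array([-0.12716413,  0.10972908,  0.12656895]), 'wrist_torque': array([-0.03093024, -0.01719797, -0.01609466]), 'grip_force': 0.0, 'width': 0.085396340120363} 0.019
```

View pics/scene0.png

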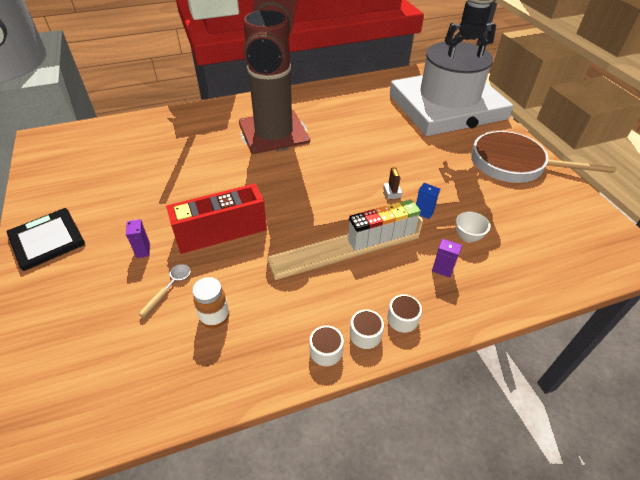

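View pics/top0.png

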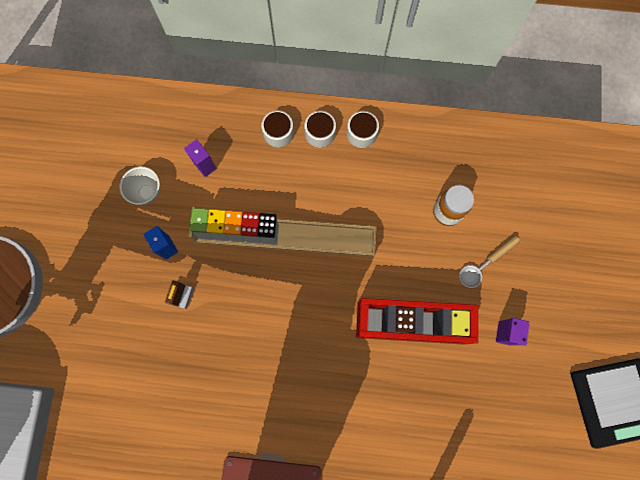

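The scene shows tins 1, 3, 4, 6 and 9 filed, with the rack's stop at the left. In the block, tin 8 is at top-view pixel (405,319) and tin 2 at (461,322). The bookend is at (180,294), and the purple and blue look-alikes stand apart.

```bash
cat > h.py <<'E'
from cell import ctrl
import cv2,numpy as np
from scipy.spatial.transform import Rotation as R
def K(c):
    f=240/np.tan(np.radians(c["vfov"])/2); return np.array([[f,0,c["cx"]],[0,f,c["cy"]],[0,0,1]])
def ray(c,px):
    T=c["cam_to_world"]; d=np.linalg.inv(K(c))@[px[0],px[1],1]; d=T[:3,:3]@(d*[1,-1,-1]); return T[:3,3],d/np.linalg.norm(d)
def onz(c,px,z):
    o,d=ray(c,px); return o+d*(z-o[2])/d[2]
def proj(c,p):
    T=c["cam_to_world"]; q=(T[:3,:3].T@(np.asarray(p)-T[:3,3]))*[1,-1,-1]; q=K(c)@q; return q[:2]/q[2]
def tri(cps):
    A=np.zeros((3,3));b=np.zeros(3)
    for c,px in cps:
        o,d=ray(c,px);M=np.eye(3)-np.outer(d,d);A+=M;b+=M@o
    return np.linalg.solve(A,b)
def shot(name,file=None):
    c=ctrl.calibration(name); im=ctrl.read_camera(name)[:,:,::-1].copy()
    if file: cv2.imwrite("pics/"+file,im)
    return c,im
def go(p,yaw=None,s=None):
    "travel in units to world TCP point p, from current pose; dr z for tool-y along world angle"
    s=s or ctrl.state(); r=R.from_rotvec(s["eef_rot"]); return np.round(r.inv().apply(np.asarray(p)-s["tcp_pos"])/.15,3)
E
python3 - <<'E'
from h import *
c=ctrl.calibration("top");s=ctrl.calibration("scene")
for n in("rack","block","bookend","tin1","tin2","tin8","tin9","tin3"):
    a=ctrl.place_of("top",n);b=ctrl.place_of("scene",n)
    print(n,[(np.round(x["pixel"]),round(x["p"],2)) for x in a[:2]],[(np.round(x["pixel"]),round(x["p"],2)) for x in b[:2]],
     np.round(tri([(c,a[0]["pixel"]),(s,b[0]["pixel"])]),3) if a and b else "")
for px in((359,300),(478,306)):print(onz(c,px,.109))
for px in((191,208),(207,208),(376,226),(374,254)):print(onz(c,px,.018))
w=ctrl.calibration("wrist");st=ctrl.state()
r=R.from_rotvec(st["eef_rot"]);print(r.as_matrix());print("cam in tool",r.inv().apply(w["cam_to_world"][:3,3]-st["tcp_pos"]),r.inv().as_matrix()@w["cam_to_world"][:3,:3],w["vfov"])
print(proj(c,[0,0,0]))
E
```

```text
rack [(array([283., 235.]), 0.59), (array([254., 233.]), 0.35)] [(array([342., 246.]), 0.9), (array([226., 232.]), 0.19)] [0.59  0.031 0.013]
block [(array([408., 324.]), 0.84), (array([398., 324.]), 0.37)] [(array([223., 234.]), 0.64)] [ 0.422 -0.265 -0.012]
bookend [(array([182., 297.]), 0.77), (array([280., 233.]), 0.41)] [(array([389., 191.]), 0.69)] [0.426 0.243 0.01 ]
tin1 [(array([222., 229.]), 0.94), (array([505., 334.]), 0.94)] [(array([439., 268.]), 0.87), (array([380., 234.]), 0.83)] [ 0.642  0.257 -0.121]
tin2 [(array([222., 229.]), 0.94), (array([505., 334.]), 0.94)] [(array([439., 268.]), 0.87), (array([380., 234.]), 0.83)] [ 0.642  0.257 -0.121]
tin8 [(array([222., 229.]), 0.94), (array([505., 334.]), 0.94)] [(array([439., 268.]), 0.87), (array([380., 234.]), 0.83)] [ 0.642  0.257 -0.121]
tin9 [(array([222., 229.]), 0.94), (array([505., 334.]), 0.94)] [(array([439., 268.]), 0.87), (array([380., 234.]), 0.83)] [ 0.642  0.257 -0.121]
tin3 [(array([222., 229.]), 0.94), (array([505., 334.]), 0.94)] [(array([439., 268.]), 0.87), (array([380., 234.]), 0.83)] [ 0.642  0.257 -0.121]
[ 0.45112915 -0.14219923  0.109     ]
[ 0.46487251 -0.38507143  0.109     ]
[0.63040099 0.25594957 0.018     ]
[0.63432316 0.21923521 0.018     ]
[ 0.63319802 -0.17177023  0.018     ]
[ 0.56780344 -0.17270201  0.018     ]
[[-9.71145994e-01  2.38485761e-01  9.54680779e-06]
 [ 2.38485762e-01  9.71145993e-01  5.00024518e-05]
 [ 2.65352865e-06  5.08364585e-05 -9.99999999e-01]]
cam in tool [ 0.07186726  0.00131359 -0.1236457 ] [[ 1.90904831e-04  9.59110413e-01  2.83032116e-01]
 [ 9.99999933e-01 -2.71651182e-04  2.46045081e-04]
 [ 3.12870408e-04  2.83032050e-01 -9.59110401e-01]] 63.57204781165443
[267.34716334 513.84771531]
```

Call:
{"fn": "move_arm", "kwargs": {"steps": [{"travel": [-1,-1,-0.3],"dr": [0,0,0.635],"hand": 1},{"travel": [-1,-1,-0.3],"dr": [0,0,0.635],"hand": 1},{"travel": [-1,-1,-0.3],"dr": [0,0,0.635],"hand": 1},{"travel": [-1,-1,-0.3],"dr": [0,0,0.635],"hand": 1},{"travel": [-1,-1,-0.3],"dr": [0,0,0.635],"hand": 1},{"travel": [-1,-1,-0.3],"dr": [0,0,0.635],"hand": 1},{"travel": [-1,-1,-0.3],"dr": [0,0,0.635],"hand": 1},{"travel": [-1,-1,-0.3],"dr": [0,0,0.635],"hand": 1},{"travel": [-1,-1,-0.3],"dr": [0,0,0.635],"hand": 1},{"travel": [-1,-1,-0.3],"dr": [0,0,0.635],"hand": 1}]}}

```text
clock: 1.9
tcp_pos: [0.259, 0.4255, 0.2954]
eef_rot: [-2.223, -2.22, -0.0]
ft_force: [-0.1, -1.5, 0.3]
width: 0.0856
grip_force: 0.0
```

Call:
{"fn": "move_arm", "kwargs": {"steps": [{"travel": [-1,1,-0.36],"dr": [0,0,0],"hand": 1},{"travel": [-1,1,-0.36],"dr": [0,0,0],"hand": 1},{"travel": [-1,1,-0.36],"dr": [0,0,0],"hand": 1},{"travel": [-1,1,-0.36],"dr": [0,0,0],"hand": 1},{"travel": [-1,1,-0.36],"dr": [0,0,0],"hand": 1},{"travel": [-1,1,-0.36],"dr": [0,0,0],"hand": 1}]}}

```text
clock: 2.5
tcp_pos: [0.411, 0.2738, 0.3503]
eef_rot: [2.221, 2.22, 0.002]
ft_force: [0.8, 0.1, 0.3]
width: 0.0857
grip_force: 0.0
```

Call:
{"fn": "move_arm", "kwargs": {"steps": [{"travel": [-1,1,0],"dr": [0,0,0],"hand": 1},{"travel": [-1,1,0],"dr": [0,0,0],"hand": 1},{"travel": [-1,1,0],"dr": [0,0,0],"hand": 1},{"travel": [-1,1,0],"dr": [0,0,0],"hand": 1},{"travel": [-1,1,0],"dr": [0,0,0],"hand": 1},{"travel": [-1,1,0],"dr": [0,0,0],"hand": 1}]}}

```text
clock: 3.1
tcp_pos: [0.5592, 0.1251, 0.3482]
eef_rot: [-2.22, -2.22, 0.002]
ft_force: [0.9, 1.2, -0.3]
width: 0.0857
grip_force: 0.0
```

Call:
{"fn": "move_arm", "kwargs": {"steps": [{"travel": [-0.17,0.27,0],"dr": [0,0,0],"hand": 1},{"travel": [-0.17,0.27,0],"dr": [0,0,0],"hand": 1},{"travel": [-0.17,0.27,0],"dr": [0,0,0],"hand": 1}]}}

```text
clock: 3.4
tcp_pos: [0.5986, 0.1017, 0.3485]
eef_rot: [-2.218, -2.222, 0.001]
ft_force: [0.3, 0.1, 0.1]
width: 0.0857
grip_force: 0.0
```

```bash
python3 - <<'E'
from h import *
import pickle
c,im=shot("wrist","w1.png"); pickle.dump(c,open("w1.pkl","wb"))
s=ctrl.state();print(s["clock"],s["tcp_pos"],R.from_rotvec(s["eef_rot"]).as_matrix(),s["joint_pos"],s["ft_force"])
E
```

```text
3.45 [0.59838638 0.10194867 0.34919056] [[-2.38902540e-03  9.99996666e-01 -9.80100444e-04]
 [ 9.99996825e-01  2.38980857e-03  7.98684114e-04]
 [ 8.01023704e-04 -9.78189256e-04 -9.99999201e-01]] [3.84630341e-02 1.33323406e-01 1.44214257e+00 8.35787624e-04
 1.56707534e+00 3.60701075e-02] [0.39630682 0.96171599 0.95252209]
```

View pics/w1.png

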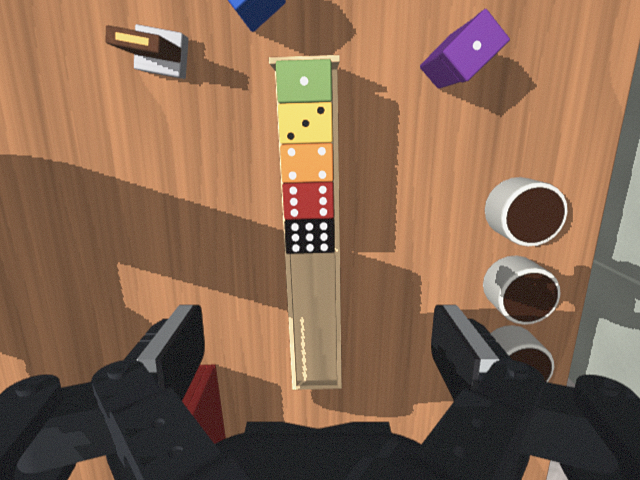

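The wrist view shows the row, with the green lid (tin 1) centred at (304,80) and the black one (tin 9) at (310,236). The rack's free end is at (316,387) and the bookend's plate is near (145,40). Next I take a second view of the rack, then views of the block.

Call:
{"fn": "move_arm", "kwargs": {"steps": [{"travel": [-0.35,-0.65,0],"dr": [0,0,0],"hand": 1},{"travel": [-0.35,-0.65,0],"dr": [0,0,0],"hand": 1},{"travel": [-0.35,-0.65,0],"dr": [0,0,0],"hand": 1},{"travel": [-0.35,-0.65,0],"dr": [0,0,0],"hand": 1},{"travel": [-0.35,-0.65,0],"dr": [0,0,0],"hand": 1}]}}

```text
clock: 3.95
tcp_pos: [0.5022, 0.0486, 0.3506]
eef_rot: [2.219, 2.222, 0.004]
ft_force: [0.3, 0.2, -0.9]
width: 0.0855
grip_force: 0.0
```

```bash
python3 - <<'E'
from h import *
import pickle
c,im=shot("wrist","w2.png"); pickle.dump(c,open("w2.pkl","wb"))
E
```

Call:
{"fn": "move_arm", "kwargs": {"steps": [{"travel": [-1,-0.5,0],"dr": [0,0,0],"hand": -1},{"travel": [-1,-0.5,0],"dr": [0,0,0],"hand": -1},{"travel": [-1,-0.5,0],"dr": [0,0,0],"hand": -1},{"travel": [-1,-0.5,0],"dr": [0,0,0],"hand": -1},{"travel": [-1,-0.5,0],"dr": [0,0,0],"hand": -1},{"travel": [-1,-0.5,0],"dr": [0,0,0],"hand": -1}]}}

```text
clock: 4.6
tcp_pos: [0.4278, -0.1022, 0.3495]
eef_rot: [-2.222, -2.221, -0.001]
ft_force: [0.9, 0.6, 0.6]
width: 0.0005
grip_force: 0.0
```

```bash
python3 - <<'E'
from h import *
import pickle
c,im=shot("wrist","w3.png"); pickle.dump(c,open("w3.pkl","wb"))
E
```

Call:
{"fn": "move_arm", "kwargs": {"steps": [{"travel": [-0.67,0,0],"dr": [0,0,0],"hand": -1},{"travel": [-0.67,0,0],"dr": [0,0,0],"hand": -1},{"travel": [-0.67,0,0],"dr": [0,0,0],"hand": -1},{"travel": [-0.67,0,0],"dr": [0,0,0],"hand": -1}]}}

```text
clock: 5.05
tcp_pos: [0.4277, -0.2028, 0.3488]
eef_rot: [-2.221, -2.22, -0.001]
ft_force: [-0.5, 0.1, 0.3]
width: -0.0001
grip_force: 0.0
```

```bash
python3 - <<'E'
from h import *
import pickle
c,im=shot("wrist","w4.png"); pickle.dump(c,open("w4.pkl","wb"))
print(ctrl.state()["tcp_pos"],ctrl.state()["width"])
a=[cv2.imread(f"pics/w{i}.png") for i in(2,3,4)]
cv2.imwrite("pics/cmp.png",np.hstack([cv2.resize(x,(400,300)) for x in a[1:]]))
E
```

```text
[ 0.42768343 -0.20202577  0.34894076] 0.00011516004758784923
```

View pics/w2.png

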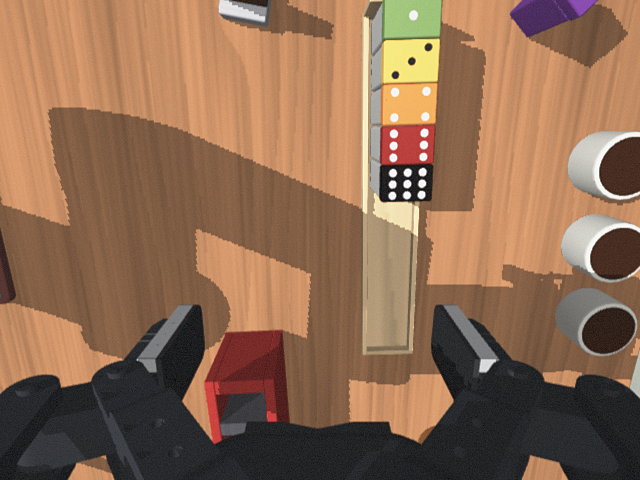

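View pics/cmp.png

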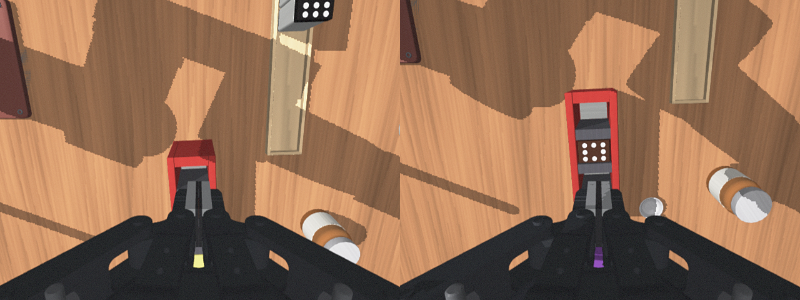

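w2 shows the same row at (413,15) to (407,183), and the rack's end at (387,352). The w4 half shows the block with tin 8 at about (310,243) full-size, and wells 1 and 3 empty. Next I triangulate the lid centres and the rack and block corners.

```bash
cat >> h.py <<'E'
def dots(im,x,y,r,white=True,lo=4):
    "centre of the dots in a lid about pixel x,y"
    g=im[y-r:y+r,x-r:x+r].astype(int); m=(g.min(2)>150) if white else (g.max(2)<90)
    n,_,st,ce=cv2.connectedComponentsWithStats(m.astype(np.uint8))
    k=[i for i in range(1,n) if lo<=st[i,4]<150 and st[i,0]>0 and st[i,1]>0 and st[i,0]+st[i,2]<2*r and st[i,1]+st[i,3]<2*r]
    return len(k),ce[k].mean(0)+[x-r,y-r]
E
python3 - <<'E'
from h import *
import pickle
C={i:pickle.load(open(f"w{i}.pkl","rb")) for i in(1,2,3,4)};I={i:cv2.imread(f"pics/w{i}.png") for i in C}
C["t"]=ctrl.calibration("top");I["t"]=cv2.imread("pics/top0.png");C["s"]=ctrl.calibration("scene");I["s"]=cv2.imread("pics/scene0.png")
def show(n,*obs):
    r=[]
    for k,x,y,rr,w in obs:
        d=dots(I[k],x,y,rr,w); r.append((C[k],d[1])); print(n,k,d[0],np.round(d[1],1),end=" ")
    p=tri(r); print(np.round(p,4),[np.round(onz(c,q,.098 if n!="8" else .11)[:2],4) for c,q in r])
show("1",(1,304,81,18,1),(2,413,15,14,1))
show("3",(1,306,123,20,0),(2,411,61,20,0))
show("4",(1,307,163,20,1),(2,409,105,22,1))
show("6",(1,308,201,20,1),(2,408,146,20,1))
show("9",(1,310,236,18,1),(2,407,182,17,1))
show("8",(4,310,243,22,1),("t",405,319,10,1))
g=I["t"][305:340,448:474].astype(int); print("2?",np.argwhere(g.max(2)<80)[:0])
for k,p,q in((1,(292,388),(341,387)),(2,(363,353),(411,352))): print([onz(C[k],x,.018).round(4) for x in(p,q)])
cv2.imwrite("pics/z.png",np.hstack([cv2.resize(I["t"][290:350,350:490],(560,240),interpolation=2)]))
hsv=cv2.cvtColor(I[4],cv2.COLOR_BGR2HSV);m=((hsv[...,1]>150)&(hsv[...,2]>120)&((hsv[...,0]<8)|(hsv[...,0]>172))).astype(np.uint8)
for y in range(140,320,15):
    xs=np.where(m[y])[0]; xs=xs[(xs>200)&(xs<420)]
    if len(xs):print(y,xs[0],xs[-1],np.round(onz(C[4],(xs[0],y),.109)[:2],4),np.round(onz(C[4],(xs[-1]+1,y),.109)[:2],4))
E
```

```text
1 1 1 [303.6  80.5] 1 2 1 [413.   14.8] [0.5859 0.214  0.0982] [array([0.5859, 0.214 ]), array([0.5859, 0.214 ])]
3 1 3 [305.3 122.8] 3 2 2 [403.1  67.8] [0.5865 0.1771 0.0645] [array([0.5871, 0.1777]), array([0.58  , 0.1718])]
4 1 3 [311.8 166.6] 4 2 3 [404.3 108.3] [0.5913 0.1366 0.0671] [array([0.5931, 0.1376]), array([0.5834, 0.1374])]
6 1 6 [307.9 200.9] 6 2 4 [400.6 148.1] [0.5883 0.0997 0.0702] [array([0.5892, 0.1045]), array([0.5821, 0.1016])]
9 1 4 [312.7 234.1] 9 2 2 [407.1 177.9] [0.5927 0.071  0.0919] [array([0.5939, 0.0708]), array([0.5901, 0.0735])]
8 4 8 [310.2 242.7] 8 t 7 [404.4 318. ] [ 0.422  -0.2336  0.1298] [array([ 0.4209, -0.239 ]), array([ 0.4244, -0.2373])]
2? []
[array([ 0.564 , -0.1715,  0.018 ]), array([ 0.6314, -0.1696,  0.018 ])]
[array([ 0.5653, -0.171 ,  0.018 ]), array([ 0.6298, -0.1695,  0.018 ])]
155 264 347 [ 0.3789 -0.1552] [ 0.4561 -0.1552]
170 265 347 [ 0.3793 -0.1688] [ 0.4564 -0.1688]
185 266 347 [ 0.3797 -0.1827] [ 0.4567 -0.1827]
200 267 348 [ 0.3801 -0.197 ] [ 0.4579 -0.197 ]
215 269 348 [ 0.3815 -0.2116] [ 0.4583 -0.2116]
230 270 349 [ 0.3819 -0.2265] [ 0.4596 -0.2265]
245 271 349 [ 0.3824 -0.2417] [ 0.4599 -0.2417]
260 273 349 [ 0.3838 -0.2573] [ 0.4603 -0.2573]
275 274 350 [ 0.3843 -0.2732] [ 0.4617 -0.2732]
290 275 350 [ 0.3848 -0.2896] [ 0.4621 -0.2896]
305 276 283 [ 0.3853 -0.3063] [ 0.3936 -0.3063]
```

View pics/z.png

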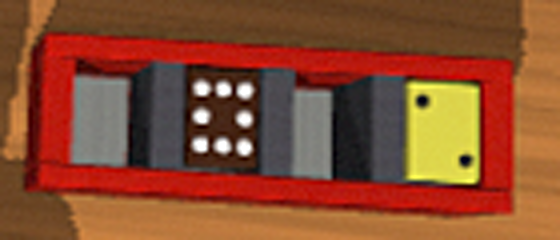

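The measurements agree: the lids in the rack are at z=.098, the rack is 67 mm wide with yaw ≈.030, and the block is 77 mm wide with yaw ≈.044. Tin 8 is at (.421,-.239) and tin 2 at about (.426,-.351). I'll press tin 8 first.

Call:
{"fn": "move_arm", "kwargs": {"steps": [{"travel": [-0.247,-0.045,0],"dr": [0,0,-0.02],"hand": -1},{"travel": [-0.247,-0.045,0.4],"dr": [0,0,-0.02],"hand": -1},{"travel": [-0.247,-0.045,0.7],"dr": [0,0,-0.02],"hand": -1},{"travel": [-0.247,-0.045,1],"dr": [0,0,-0.02],"hand": -1},{"travel": [-0.247,-0.045,1],"dr": [0,0,-0.02],"hand": -1},{"travel": [-0.247,-0.045,1],"dr": [0,0,-0.02],"hand": -1}]}}

```text
clock: 5.7
tcp_pos: [0.4207, -0.2387, 0.1999]
eef_rot: [-2.171, -2.269, -0.0]
ft_force: [-0.8, -0.5, 0.6]
width: -0.0001
grip_force: 0.0
```

Call:
{"fn": "move_arm", "kwargs": {"steps": [{"travel": [0,0,0.25],"dr": [0,0,0],"hand": -1},{"travel": [0,0,0.35],"dr": [0,0,0],"hand": -1},{"travel": [0,0,0.4],"dr": [0,0,0],"hand": -1},{"travel": [0,0,0.44],"dr": [0,0,0],"hand": -1},{"travel": [0,0,0.47],"dr": [0,0,0],"hand": -1},{"travel": [0,0,0.49],"dr": [0,0,0],"hand": -1},{"travel": [0,0,0.5],"dr": [0,0,0],"hand": -1},{"travel": [0,0,0.5],"dr": [0,0,0],"hand": -1}]}}

```text
clock: 6.5
tcp_pos: [0.4211, -0.2407, 0.1253]
eef_rot: [2.173, 2.266, 0.001]
ft_force: [0.5, 0.5, 4.5]
width: 0.0001
grip_force: 2.0
```

Call:
{"fn": "move_arm", "kwargs": {"steps": [{"travel": [0,0,0.01],"dr": [0,0,0],"hand": -1},{"travel": [0,0,0.02],"dr": [0,0,0],"hand": -1},{"travel": [0,0,0.027],"dr": [0,0,0],"hand": -1},{"travel": [0,0,0.027],"dr": [0,0,0],"hand": -1}]}}

```text
clock: 6.9
tcp_pos: [0.4207, -0.2404, 0.1207]
eef_rot: [2.173, 2.266, 0.0]
ft_force: [1.8, -0.3, 4.1]
width: -0.0003
grip_force: 2.3
```

Call:
{"fn": "move_arm", "kwargs": {"steps": [{"travel": [0,0,-0.05],"dr": [0,0,0],"hand": -1},{"travel": [0,0,-0.15],"dr": [0,0,0],"hand": -1},{"travel": [0,0,-0.35],"dr": [0,0,0],"hand": -1},{"travel": [0,0,-0.65],"dr": [0,0,0],"hand": -1},{"travel": [0,0,-0.8],"dr": [0,0,0],"hand": -1},{"travel": [0,0,-0.8],"dr": [0,0,0],"hand": -1}]}}

```text
clock: 7.5
tcp_pos: [0.4214, -0.241, 0.2442]
eef_rot: [2.17, 2.264, 0.001]
ft_force: [0.5, 0.1, -0.5]
width: 0.0003
grip_force: 0.0
```

```bash
python3 - <<'E'
from h import *
c,im=shot("top","t1.png"); s,im2=shot("scene","s1.png")
cv2.imwrite("pics/z1.png",np.hstack([cv2.resize(im[280:355,345:495],(400,200),interpolation=2),cv2.resize(im2[160:260,140:340],(400,200),interpolation=2)]))
E
```

```text
(no output)
```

View pics/z1.png

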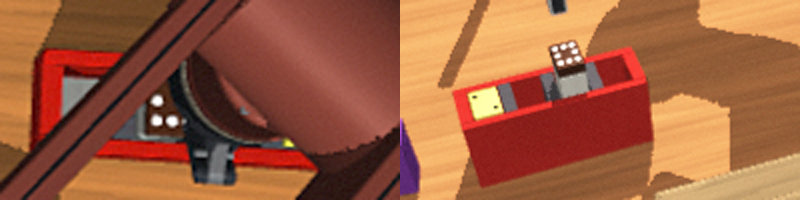

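Tin 8 has sprung up: its lid stands clear of the block at (565,55) in the right half. Tin 2 is still latched at (487,103). Now I press tin 2.

Call:
{"fn": "move_arm", "kwargs": {"steps": [{"travel": [-0.3,0,0],"dr": [0,0,0],"hand": -1},{"travel": [-0.6,0,0],"dr": [0,0,0],"hand": -1},{"travel": [-0.747,0,0.3],"dr": [0,0,0],"hand": -1},{"travel": [-0.747,0,0.55],"dr": [0,0,0],"hand": -1},{"travel": [-0.747,0,0.7],"dr": [0,0,0],"hand": -1},{"travel": [-0.747,0,0.75],"dr": [0,0,0],"hand": -1},{"travel": [-0.747,0,0.79],"dr": [0,0,0],"hand": -1},{"travel": [-0.747,0,0.81],"dr": [0,0,0],"hand": -1},{"travel": [-0.747,0,0.825],"dr": [0,0,0],"hand": -1},{"travel": [-0.747,0,0.825],"dr": [0,0,0],"hand": -1}]}}

```text
clock: 8.6
tcp_pos: [0.4247, -0.3522, 0.1195]
eef_rot: [-2.173, -2.268, 0.002]
ft_force: [-7.0, 5.2, 14.9]
width: -0.0002
grip_force: 7.2
```

Call:
{"fn": "move_arm", "kwargs": {"steps": [{"travel": [0,0,-0.05],"dr": [0,0,0],"hand": -1},{"travel": [0,0,-0.15],"dr": [0,0,0],"hand": -1},{"travel": [0,0,-0.35],"dr": [0,0,0],"hand": -1},{"travel": [0,0,-0.65],"dr": [0,0,0],"hand": -1},{"travel": [0,0,-0.9],"dr": [0,0,0],"hand": -1},{"travel": [0.3,0,-0.9],"dr": [0,0,0],"hand": 1},{"travel": [0.6,0,-0.9],"dr": [0,0,0],"hand": 1},{"travel": [0.9,0,-0.9],"dr": [0,0,0],"hand": 1},{"travel": [1,0,-0.9],"dr": [0,0,0],"hand": 1},{"travel": [1,0,-0.9],"dr": [0,0,0],"hand": 1}]}}

```text
clock: 9.6
tcp_pos: [0.4191, -0.2004, 0.2527]
eef_rot: [2.169, 2.269, 0.001]
ft_force: [-0.9, -0.2, -0.8]
width: 0.0722
grip_force: 0.0
```

```bash
python3 - <<'E'
from h import *
c,im=shot("wrist","w5.png");s,im2=shot("scene","s2.png")
cv2.imwrite("pics/z2.png",np.hstack([cv2.resize(im,(533,400)),cv2.resize(im2[160:260,140:240],(266,400),interpolation=2)]))
E
```

```text
(no output)
```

View pics/z2.png

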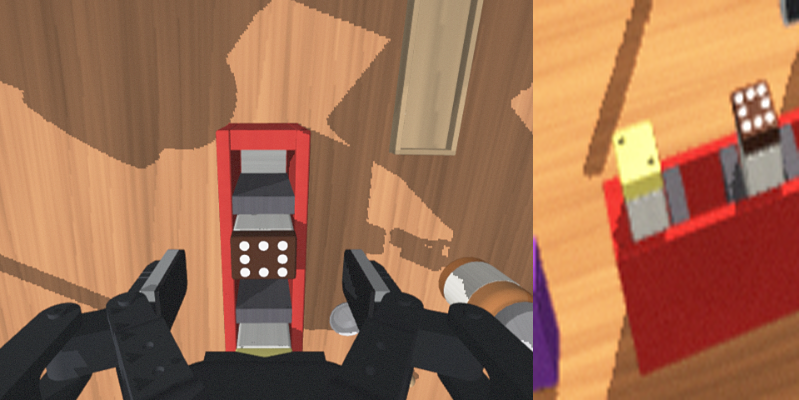

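Both tins are up. In the scene crop, tin 2 is at (638,155) and tin 8 at (752,110). Before fetching them I open the gaps, sliding tin 3 and everything behind it first, then tin 9.

Call:
{"fn": "move_arm", "kwargs": {"steps": [{"travel": [0.3,0.2,0],"dr": [0,0,0.006],"hand": 1},{"travel": [0.6,0.4,0],"dr": [0,0,0.006],"hand": 1},{"travel": [0.9,0.6,0],"dr": [0,0,0.006],"hand": 1},{"travel": [1,0.6,0],"dr": [0,0,0.006],"hand": 1},{"travel": [1,0.6,0],"dr": [0,0,0.006],"hand": 1}]}}

```text
clock: 10.2
tcp_pos: [0.5036, -0.047, 0.2514]
eef_rot: [-2.185, -2.256, -0.001]
ft_force: [0.0, -1.0, 0.5]
width: 0.0853
grip_force: 0.0
```

Call:
{"fn": "move_arm", "kwargs": {"steps": [{"travel": [0.3,0.2,0],"dr": [0,0,0],"hand": 1},{"travel": [0.6,0.4,0],"dr": [0,0,0],"hand": 1},{"travel": [0.9,0.6,0],"dr": [0,0,0],"hand": 1},{"travel": [1,0.625,0],"dr": [0,0,0],"hand": 1},{"travel": [1,0.625,0],"dr": [0,0,0],"hand": 1}]}}

```text
clock: 10.7
tcp_pos: [0.5931, 0.1052, 0.251]
eef_rot: [-2.186, -2.256, -0.0]
ft_force: [-1.3, -0.4, -0.6]
width: 0.0854
grip_force: 0.0
```

Call:
{"fn": "move_arm", "kwargs": {"steps": [{"travel": [0.3,0,0],"dr": [0,0,0],"hand": 1},{"travel": [0.47,0,0],"dr": [0,0,0],"hand": 1},{"travel": [0.47,0,0.2],"dr": [0,0,0],"hand": 1},{"travel": [0.47,0,0.4],"dr": [0,0,0],"hand": 1},{"travel": [0.47,0,0.4],"dr": [0,0,0],"hand": 1}]}}

```text
clock: 11.2
tcp_pos: [0.5869, 0.1719, 0.1863]
eef_rot: [-2.187, -2.248, 0.012]
ft_force: [0.2, -0.3, -0.4]
width: 0.0852
grip_force: 0.0
```

```bash
python3 - <<'E'
from h import *
s=ctrl.state();print(s["tcp_pos"],R.from_rotvec(s["eef_rot"]).as_matrix()[:2,0],go([.587,.1777,.072]),s["width"])
c,im=shot("wrist","w6.png")
for z in (.155,):print(onz(__import__("h").ctrl.calibration("wrist"),(317,310),z))
E
```

```text
[0.58694826 0.17186609 0.18631734] [-0.02762557  0.99961623] [0.04  0.008 0.762] 0.08518569777470945
[0.58847122 0.16601034 0.155     ]
```

View pics/w6.png

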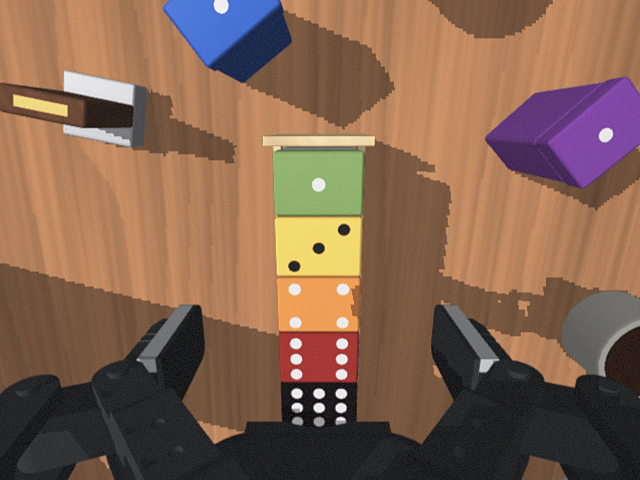

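Tin 1 sits against the stop, with its lid at (318,183). Tin 3's dots are centred at (318,248), which is square with the tool. I descend, grip tin 3 and slide.

Call:
{"fn": "move_arm", "kwargs": {"steps": [{"travel": [0.04,0.008,0.3],"dr": [0,0,0],"hand": 1},{"travel": [0.04,0.008,0.6],"dr": [0,0,0],"hand": 1},{"travel": [0.04,0.008,0.76],"dr": [0,0,0],"hand": 1},{"travel": [0.04,0.008,0.76],"dr": [0,0,0],"hand": 1},{"travel": [0.04,0.008,0.76],"dr": [0,0,0],"hand": -1},{"travel": [0.04,0.008,0.76],"dr": [0,0,0],"hand": -1},{"travel": [0.04,0.008,0.76],"dr": [0,0,0],"hand": -1},{"travel": [0.04,0.008,0.76],"dr": [0,0,0],"hand": -1},{"travel": [0.04,0.008,0.76],"dr": [0,0,0],"hand": -1}]}}

```text
clock: 12.15
tcp_pos: [0.5924, 0.1809, 0.0811]
eef_rot: [2.186, 2.252, 0.005]
ft_force: [-3.4, -0.9, 6.1]
width: 0.0506
grip_force: 60.3
```

```bash
python3 - <<'E'
from h import *
s=ctrl.state();print(s["tcp_pos"],R.from_rotvec(s["eef_rot"]).as_matrix()[:2,0],s["width"],s["grip_force"],s["ft_force"])
E
```

```text
[0.59244951 0.18088668 0.08108736] [-0.0295281   0.99956389] 0.05056986496262249 60.310227423906326 [-3.38223765 -0.9235278   6.05494157]
```

Call:
{"fn": "move_arm", "kwargs": {"steps": [{"travel": [0,0,0],"dr": [0,0,0],"hand": -1},{"travel": [0,0,0],"dr": [0,0,0],"hand": -1}]}}

```text
clock: 12.35
tcp_pos: [0.5925, 0.1809, 0.0811]
eef_rot: [2.186, 2.252, 0.006]
ft_force: [-2.4, -1.0, 6.2]
width: 0.0504
grip_force: 60.3
```

```bash
python3 - <<'E'
from h import *
c,im=shot("wrist","w7.png")
s=ctrl.state();print(s["tcp_pos"],s["width"],s["ft_force"])
print(c["cam_to_world"][:3,3], R.from_rotvec(s["eef_rot"]).apply([.07187,.0013,-.1236])+s["tcp_pos"])
E
```

```text
[0.59249296 0.18090831 0.08114245] 0.05043087931874477 [-2.15690287 -1.8235586   6.05710595]
[0.58999792 0.25391289 0.20475132] [0.59109397 0.25272681 0.2047713 ]
```

View pics/w7.png

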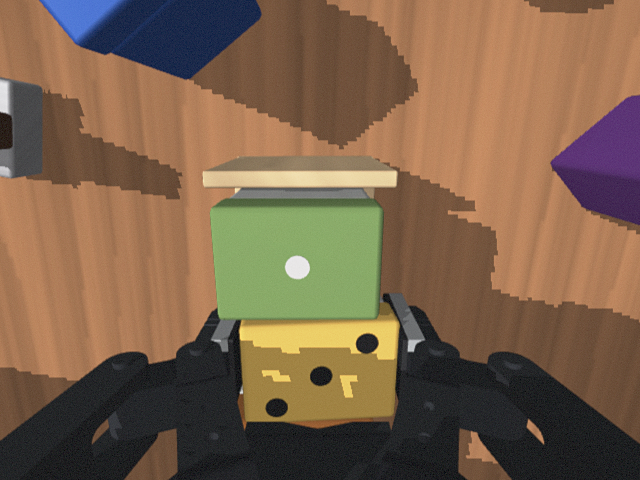

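Tin 3 (lid at 240–398) is gripped about 5 mm to the +x side of tin 1 (218–380), because my move had not settled before I read it. I recentre by −5 mm, let it settle, then slide the group.

Call:
{"fn": "move_arm", "kwargs": {"steps": [{"travel": [0,-0.015,0],"dr": [0,0,0],"hand": -1},{"travel": [0,-0.033,0],"dr": [0,0,0],"hand": -1},{"travel": [0,-0.033,0],"dr": [0,0,0],"hand": -1},{"travel": [0,-0.033,0],"dr": [0,0,0],"hand": -1}]}}

```text
clock: 12.8
tcp_pos: [0.5888, 0.1809, 0.081]
eef_rot: [2.185, 2.25, 0.01]
ft_force: [3.3, -0.2, 7.6]
width: 0.0507
grip_force: 59.8
```

Call:
{"fn": "move_arm", "kwargs": {"steps": [{"travel": [-0.04,0,0],"dr": [0,0,0],"hand": -1},{"travel": [-0.08,0,0],"dr": [0,0,0],"hand": -1},{"travel": [-0.12,0,0],"dr": [0,0,0],"hand": -1},{"travel": [-0.16,0,0],"dr": [0,0,0],"hand": -1},{"travel": [-0.2,0,0],"dr": [0,0,0],"hand": -1},{"travel": [-0.24,0,0],"dr": [0,0,0],"hand": -1},{"travel": [-0.28,0,0],"dr": [0,0,0],"hand": -1},{"travel": [-0.31,0,0],"dr": [0,0,0],"hand": -1},{"travel": [-0.31,0,0],"dr": [0,0,0],"hand": -1},{"travel": [-0.31,0,0],"dr": [0,0,0],"hand": -1}]}}

```text
clock: 13.8
tcp_pos: [0.5885, 0.1363, 0.0804]
eef_rot: [2.188, 2.254, 0.009]
ft_force: [-1.5, 6.6, 9.4]
width: 0.0495
grip_force: 61.2
```

```bash
python3 - <<'E'
from h import *
c,im=shot("wrist","w8.png")
cv2.imwrite("pics/w8s.png",cv2.resize(im,(480,360)))
s=ctrl.state();print(s["tcp_pos"],s["width"],s["ft_force"])
E
```

```text
[0.58851165 0.13632812 0.08039539] 0.0498631962618431 [-0.78485329  6.47721778  9.32161266]
```

View pics/w8s.png

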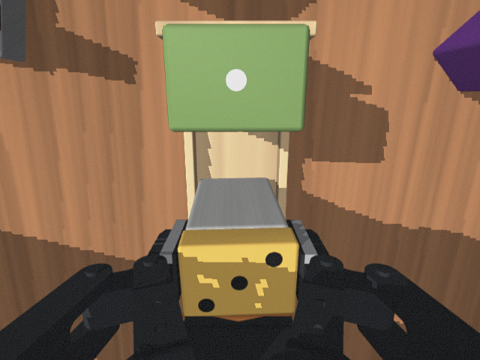

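Tin 3 now stands centred behind a gap of about 45 mm after tin 1. I open, follow the row to tin 9, grip it and slide.

Call:
{"fn": "move_arm", "kwargs": {"steps": [{"travel": [0,0,0],"dr": [0,0,0],"hand": 1},{"travel": [0,0,0],"dr": [0,0,0],"hand": 1},{"travel": [0,0,0],"dr": [0,0,0],"hand": 1},{"travel": [0,0,0],"dr": [0,0,0],"hand": 1},{"travel": [-0.2,0,0],"dr": [0,0,0],"hand": 1},{"travel": [-0.4,0,0],"dr": [0,0,0],"hand": 1},{"travel": [-0.6,0,0],"dr": [0,0,0],"hand": 1},{"travel": [-0.752,0,0],"dr": [0,0,0],"hand": 1},{"travel": [-0.752,0,0],"dr": [0,0,0],"hand": 1},{"travel": [-0.752,0,0],"dr": [0,0,0],"hand": 1}]}}

```text
clock: 14.85
tcp_pos: [0.59, 0.0211, 0.0772]
eef_rot: [-2.19, -2.252, 0.0]
ft_force: [0.6, 0.5, 0.1]
width: 0.0854
grip_force: 0.0
```

Call:
{"fn": "move_arm", "kwargs": {"steps": [{"travel": [0,0,0],"dr": [0,0,0],"hand": 1},{"travel": [0,0,0],"dr": [0,0,0],"hand": 1}]}}

```text
clock: 15.05
tcp_pos: [0.5901, 0.0224, 0.0774]
eef_rot: [-2.187, -2.255, 0.0]
ft_force: [-0.4, 0.3, -0.4]
width: 0.0854
grip_force: 0.0
```

```bash
python3 - <<'E'
from h import *
c,im=shot("wrist","w9.png")
cv2.imwrite("pics/w9s.png",cv2.resize(im,(480,360)))
s=ctrl.state();print(s["tcp_pos"],R.from_rotvec(s["eef_rot"]).as_matrix(),s["width"],s["ft_force"])
E
```

```text
[0.59017096 0.02235228 0.07743614] [[-3.06739400e-02  9.99529434e-01 -1.41933891e-04]
 [ 9.99529435e-01  3.06739588e-02  1.32165716e-04]
 [ 1.36457198e-04 -1.37813058e-04 -9.99999981e-01]] 0.08535459269314043 [-0.67147259  0.09128549 -0.13481732]
```

View pics/w9s.png

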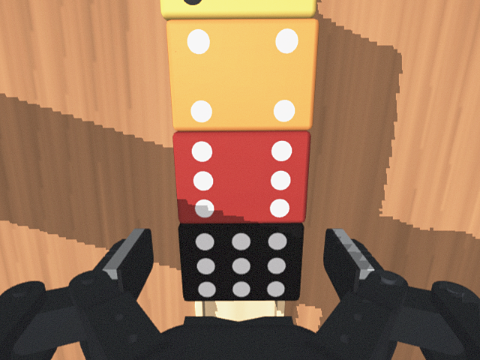

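The fingers (152 and 325) straddle tin 9, whose dots centre at (241,265). Grip and slide.

Call:
{"fn": "move_arm", "kwargs": {"steps": [{"travel": [0,0.005,0],"dr": [0,0,0],"hand": -1},{"travel": [0,0.005,0],"dr": [0,0,0],"hand": -1},{"travel": [0,0.005,0],"dr": [0,0,0],"hand": -1},{"travel": [0,0.005,0],"dr": [0,0,0],"hand": -1},{"travel": [0,0.005,0],"dr": [0,0,0],"hand": -1}]}}

```text
clock: 15.6
tcp_pos: [0.5913, 0.0215, 0.0777]
eef_rot: [2.188, 2.254, 0.001]
ft_force: [0.2, 0.5, 1.7]
width: 0.0497
grip_force: 62.6
```

Call:
{"fn": "move_arm", "kwargs": {"steps": [{"travel": [-0.04,0,0],"dr": [0,0,0],"hand": -1},{"travel": [-0.08,0,0],"dr": [0,0,0],"hand": -1},{"travel": [-0.12,0,0],"dr": [0,0,0],"hand": -1},{"travel": [-0.16,0,0],"dr": [0,0,0],"hand": -1},{"travel": [-0.2,0,0],"dr": [0,0,0],"hand": -1},{"travel": [-0.24,0,0],"dr": [0,0,0],"hand": -1},{"travel": [-0.28,0,0],"dr": [0,0,0],"hand": -1},{"travel": [-0.31,0,0],"dr": [0,0,0],"hand": -1},{"travel": [-0.31,0,0],"dr": [0,0,0],"hand": -1},{"travel": [-0.31,0,0],"dr": [0,0,0],"hand": -1}]}}

```text
clock: 16.6
tcp_pos: [0.5926, -0.026, 0.0777]
eef_rot: [2.188, 2.253, -0.001]
ft_force: [0.0, -0.9, 4.0]
width: 0.0498
grip_force: 62.8
```

Call:
{"fn": "move_arm", "kwargs": {"steps": [{"travel": [0,0,0],"dr": [0,0,0],"hand": 1},{"travel": [0,0,0],"dr": [0,0,0],"hand": 1},{"travel": [0,0,0],"dr": [0,0,0],"hand": 1},{"travel": [0,0,0],"dr": [0,0,0],"hand": 1},{"travel": [0,0,-0.3],"dr": [0,0,0],"hand": 1},{"travel": [0,0,-0.6],"dr": [0,0,0],"hand": 1},{"travel": [0,0,-0.9],"dr": [0,0,0],"hand": 1},{"travel": [0,0,-1],"dr": [0,0,0],"hand": 1},{"travel": [0,0,-1],"dr": [0,0,0],"hand": 1}]}}

```text
clock: 17.5
tcp_pos: [0.5942, -0.0254, 0.2311]
eef_rot: [2.185, 2.25, 0.006]
ft_force: [-0.1, 0.4, -0.8]
width: 0.0853
grip_force: 0.0
```

```bash
python3 - <<'E'
from h import *
import pickle
c,im=shot("wrist","w10.png");pickle.dump(c,open("w10.pkl","wb"))
s=ctrl.state();print(s["clock"],s["tcp_pos"],R.from_rotvec(s["eef_rot"]).as_matrix(),s["width"],s["ft_force"])
print("8 from w5?")
E
```

```text
17.55 [ 0.59280439 -0.02514393  0.22814586] [[-2.94849715e-02  9.99563379e-01  1.92056477e-03]
 [ 9.99565121e-01  2.94857842e-02 -3.96239383e-04]
 [-4.52695734e-04  1.90804645e-03 -9.99998077e-01]] 0.08521467631432879 [-1.04870604 -0.14764996 -1.4168704 ]
8 from w5?
```

View pics/w10.png

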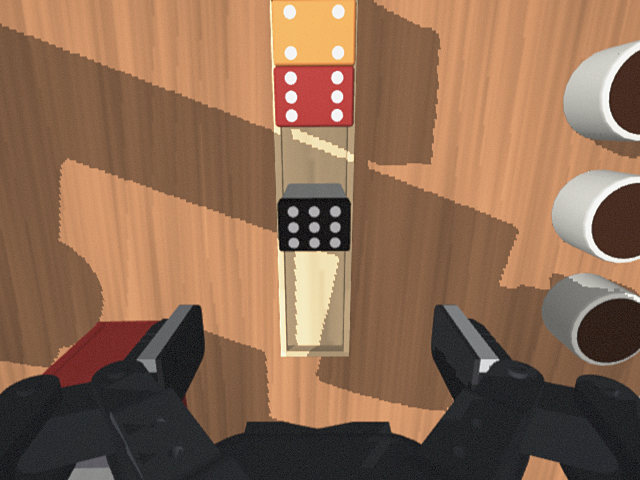

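Both gaps are open: tin 6's near edge is at row 126 and tin 9's far edge at row 198. Now I go to tin 8.

Call:
{"fn": "move_arm", "kwargs": {"steps": [{"travel": [-0.23,-0.2,0],"dr": [0,0,-0.007],"hand": 1},{"travel": [-0.46,-0.4,0],"dr": [0,0,-0.007],"hand": 1},{"travel": [-0.7,-0.6,0],"dr": [0,0,-0.007],"hand": 1},{"travel": [-0.7,-0.6,0],"dr": [0,0,-0.007],"hand": 1},{"travel": [-0.7,-0.6,0],"dr": [0,0,-0.007],"hand": 1}]}}

```text
clock: 18.05
tcp_pos: [0.5039, -0.133, 0.2249]
eef_rot: [-2.172, -2.264, 0.002]
ft_force: [0.2, -0.2, 0.5]
width: 0.0855
grip_force: 0.0
```

Call:
{"fn": "move_arm", "kwargs": {"steps": [{"travel": [-0.23,-0.2,0],"dr": [0,0,0],"hand": 1},{"travel": [-0.46,-0.4,0],"dr": [0,0,0],"hand": 1},{"travel": [-0.695,-0.59,0],"dr": [0,0,0],"hand": 1},{"travel": [-0.695,-0.59,0],"dr": [0,0,0],"hand": 1},{"travel": [-0.695,-0.59,0],"dr": [0,0,0],"hand": 1},{"travel": [-0.695,-0.59,0],"dr": [0,0,0],"hand": 1},{"travel": [-0.695,-0.59,0],"dr": [0,0,0],"hand": 1}]}}

```text
clock: 18.75
tcp_pos: [0.4225, -0.2393, 0.227]
eef_rot: [-2.169, -2.272, -0.0]
ft_force: [-0.2, -0.6, -0.0]
width: 0.0855
grip_force: 0.0
```

```bash
python3 - <<'E'
from h import *
import pickle
c,im=shot("wrist","w11.png")
s=ctrl.state();print(s["clock"],s["tcp_pos"],R.from_rotvec(s["eef_rot"]).as_matrix()[:,0],s["width"],s["ft_force"])
print("expect",proj(c,[.421,-.2395,.155]))
x,y=np.round(proj(c,[.421,-.2395,.155])).astype(int)
n,q=dots(im,x,y,35); print(n,q,onz(c,q,.155),go(list(onz(c,q,.155)[:2])+[.137]))
c=pickle.load(open("w10.pkl","rb"));im=cv2.imread("pics/w10.png")
for a in((314,97,27),(314,227,25),):
    n,q=dots(im,*a);print(n,q,onz(c,q,.098))
# finger midline check
print(proj(c,np.r_[.5928,-.0251,.228]))
E
```

```text
18.8 [ 0.42246811 -0.23945678  0.22711836] [-4.64322922e-02  9.98921218e-01  6.65879156e-04] 0.08549012908649543 [ 0.06936997  0.45298888 -0.06921596]
expect [313.89974932 267.63437041]
5 [313.35946564 278.23308048] [ 0.42097682 -0.24562889  0.155     ] [-0.041 -0.012  0.601]
0 [nan nan] [nan nan nan]
3 [313.82625483 226.75128793] [ 0.59285717 -0.01879127  0.098     ]
[312.50430296 332.50044601]h.py:29: RuntimeWarning: Mean of empty slice.
  return len(k),ce[k].mean(0)+[x-r,y-r]
  ret = um.true_divide(
```

```bash
sed -i 's/g.min(2)>150/g.min(2)>T/; s/lo=4):/lo=4,T=110,hi=500):/; s/<150 and/<hi and/' h.py; python3 - <<'E'
from h import *
import pickle
c=ctrl.calibration("wrist");im=cv2.imread("pics/w11.png")
for T in(100,130):
    n,q=dots(im,314,268,38,T=T); print(n,q,onz(c,q,.155),go(list(onz(c,q,.155)[:2])+[.137]))
c=pickle.load(open("w10.pkl","rb"));im=cv2.imread("pics/w10.png")
for a in((314,97,29),(314,227,27),):
    n,q=dots(im,*a);print(n,q,onz(c,q,.098))
E
```

```text
8 [313.26164562 266.80829161] [ 0.42060777 -0.23922405  0.155     ] [ 0.002 -0.012  0.601]
8 [313.2369265  266.79527337] [ 0.42059416 -0.23921722  0.155     ] [ 0.002 -0.012  0.601]
0 [nan nan] [nan nan nan]
8 [311.24118945 228.82689989] [ 0.59112637 -0.02030882  0.098     ]h.py:29: RuntimeWarning: Mean of empty slice.
  return len(k),ce[k].mean(0)+[x-r,y-r]
  ret = um.true_divide(
```

Tin 8's lid is at (.4206,-.2392), right below the tool. Grip and lift.

Call:
{"fn": "move_arm", "kwargs": {"steps": [{"travel": [0,-0.012,0.2],"dr": [0,0,0],"hand": 1},{"travel": [0,-0.012,0.4],"dr": [0,0,0],"hand": 1},{"travel": [0,-0.012,0.55],"dr": [0,0,0],"hand": 1},{"travel": [0,-0.012,0.595],"dr": [0,0,0],"hand": 1},{"travel": [0,-0.012,0.595],"dr": [0,0,0],"hand": 1},{"travel": [0,-0.012,0.595],"dr": [0,0,0],"hand": -1},{"travel": [0,-0.012,0.595],"dr": [0,0,0],"hand": -1},{"travel": [0,-0.012,0.595],"dr": [0,0,0],"hand": -1},{"travel": [0,-0.012,0.595],"dr": [0,0,0],"hand": -1},{"travel": [0,-0.012,0.595],"dr": [0,0,0],"hand": -1}]}}

```text
clock: 19.8
tcp_pos: [0.4207, -0.2414, 0.1393]
eef_rot: [2.17, 2.268, 0.001]
ft_force: [1.1, -0.9, 2.4]
width: 0.0492
grip_force: 66.5
```

Call:
{"fn": "move_arm", "kwargs": {"steps": [{"travel": [0,0,-0.05],"dr": [0,0,0],"hand": -1},{"travel": [0,0,-0.15],"dr": [0,0,0],"hand": -1},{"travel": [0,0,-0.3],"dr": [0,0,0],"hand": -1},{"travel": [0,0,-0.5],"dr": [0,0,0],"hand": -1},{"travel": [0,0,-0.7],"dr": [0,0,0],"hand": -1},{"travel": [0,0,-0.85],"dr": [0,0,0],"hand": -1},{"travel": [0,0,-0.85],"dr": [0,0,0],"hand": -1},{"travel": [0,0,-0.85],"dr": [0,0,0],"hand": -1},{"travel": [0,0,-0.85],"dr": [0,0,0],"hand": -1}]}}

```text
clock: 20.7
tcp_pos: [0.419, -0.2401, 0.2638]
eef_rot: [-2.17, -2.267, 0.001]
ft_force: [0.2, 0.1, -2.7]
width: 0.0492
grip_force: 66.1
```

```bash
python3 - <<'E'
from h import *
c,im=shot("wrist","w12.png")
s=ctrl.state();t=s["tcp_pos"];r=R.from_rotvec(s["eef_rot"]);print(s["clock"],t,r.as_matrix()[:,0],s["width"],s["ft_force"],s["grip_force"])
zl=t[2]+.018
x,y=np.round(proj(c,[t[0],t[1],zl])).astype(int)
n,q=dots(im,x,y,50,lo=20,hi=900); p=onz(c,q,zl);print((x,y),n,q,p,"tin minus tcp (tool)",r.inv().apply(p-t), "world",p-t)
c,im=shot("scene","s3.png")
E
```

```text
20.75 [ 0.4189983  -0.24015422  0.26375973] [-0.04395502  0.9990308   0.00232908] 0.04937815052447155 [-0.31873692 -0.24162206 -1.41083868] 66.12148761749268
(np.int64(316), np.int64(367)) 1 [317.68436578 385.11504425] [ 0.41976804 -0.24666244  0.28175973] tin minus tcp (tool) [-0.00649382  0.00043518 -0.01801639] world [ 0.00076974 -0.00650822  0.018     ]
```

Call:
{"fn": "move_arm", "kwargs": {"steps": [{"travel": [0.2,0.15,0],"dr": [0,0,0],"hand": -1},{"travel": [0.4,0.3,0],"dr": [0,0,0],"hand": -1},{"travel": [0.62,0.46,0],"dr": [0,0,0],"hand": -1},{"travel": [0.83,0.615,0],"dr": [0,0,0],"hand": -1},{"travel": [0.83,0.615,0],"dr": [0,0,0],"hand": -1}]}}

```text
clock: 21.3
tcp_pos: [0.5078, -0.1086, 0.2644]
eef_rot: [-2.165, -2.273, -0.002]
ft_force: [-0.8, -0.7, -0.3]
width: 0.0492
grip_force: 66.0
```

Call:
{"fn": "move_arm", "kwargs": {"steps": [{"travel": [0.2,0.15,0],"dr": [0,0,0.007],"hand": -1},{"travel": [0.4,0.3,0],"dr": [0,0,0.007],"hand": -1},{"travel": [0.62,0.46,0],"dr": [0,0,0.007],"hand": -1},{"travel": [0.83,0.615,0],"dr": [0,0,0.007],"hand": -1},{"travel": [0.83,0.615,0],"dr": [0,0,0.007],"hand": -1},{"travel": [0.83,0.615,0.3],"dr": [0,0,0.007],"hand": -1},{"travel": [0.83,0.615,0.45],"dr": [0,0,0.007],"hand": -1},{"travel": [0.83,0.615,0.45],"dr": [0,0,0.007],"hand": -1},{"travel": [0.83,0.615,0.45],"dr": [0,0,0.007],"hand": -1},{"travel": [0.83,0.615,0.45],"dr": [0,0,0.007],"hand": -1}]}}

```text
clock: 22.3
tcp_pos: [0.5942, 0.0154, 0.2002]
eef_rot: [2.188, 2.252, 0.003]
ft_force: [0.1, 0.1, -1.1]
width: 0.0492
grip_force: 66.1
```

```bash
python3 - <<'E'
from h import *
c,im=shot("wrist","w13.png")
s=ctrl.state();t=s["tcp_pos"];r=R.from_rotvec(s["eef_rot"]);print(s["clock"],t,r.as_matrix()[:,0],s["width"],s["ft_force"],go([.592,.017,.11]))
# rows: classify along column line for tin6 lid near edge, held tin lid edges
for y in range(0,480,6): print(y,[tuple(int(v) for v in im[y,x]) for x in (305,320,335)]) if y>150 and y<430 and y%12==0 else 0
E
```

```text
22.35 [0.59439332 0.01546134 0.20042911] [-2.89148712e-02  9.99581715e-01 -5.70440124e-04] 0.04906990366536289 [-0.11207781  1.03653409 -2.03843137] [ 0.011 -0.018  0.603]
156 [(67, 71, 205), (70, 72, 206), (62, 67, 205)]
168 [(68, 73, 205), (72, 77, 208), (246, 246, 246)]
180 [(67, 72, 202), (67, 71, 203), (93, 96, 206)]
192 [(67, 70, 202), (68, 71, 204), (255, 255, 249)]
204 [(120, 151, 175), (123, 159, 184), (125, 160, 185)]
216 [(122, 155, 179), (124, 159, 184), (126, 162, 185)]
228 [(124, 159, 181), (124, 159, 185), (126, 158, 186)]
240 [(118, 119, 119), (120, 119, 122), (121, 123, 122)]
252 [(119, 123, 122), (118, 120, 119), (122, 126, 122)]
264 [(118, 120, 120), (119, 119, 119), (119, 120, 120)]
276 [(122, 120, 122), (119, 122, 120), (120, 123, 121)]
288 [(33, 37, 50), (31, 34, 45), (19, 27, 43)]
300 [(21, 30, 47), (31, 37, 46), (31, 29, 46)]
312 [(37, 46, 61), (33, 40, 58), (32, 39, 61)]
324 [(52, 57, 71), (186, 184, 186), (42, 53, 80)]
336 [(26, 38, 60), (62, 65, 78), (32, 42, 60)]
348 [(38, 45, 62), (26, 35, 56), (36, 42, 65)]
360 [(24, 35, 56), (41, 47, 66), (32, 45, 60)]
372 [(40, 45, 63), (35, 44, 62), (36, 40, 60)]
384 [(22, 35, 54), (187, 185, 188), (33, 42, 60)]
396 [(37, 41, 63), (34, 40, 59), (28, 39, 61)]
408 [(186, 229, 246), (122, 153, 178), (119, 153, 177)]
420 [(114, 160, 219), (114, 163, 221), (77, 108, 144)]
```

```bash
python3 - <<'E'
from h import *
c=ctrl.calibration("wrist");im=cv2.imread("pics/w13.png").astype(float);t=ctrl.state()["tcp_pos"]
col=im[:,300:312].mean(1)
d=np.abs(np.diff(cv2.GaussianBlur(col,(1,5),0),axis=0)).sum(1)
for a,b,z,n in((190,206,.098,"tin6 near"),(228,246,t[2]-.075,"held bottom far"),(278,292,t[2]+.017,"held lid far"),(396,412,t[2]+.017,"held lid near")):
    y=a+d[a:b].argmax(); print(n,y,onz(c,(306,y+.5),z))
# lid left/right at rows
for row in (300,330,360):
    d2=np.abs(np.diff(im[row],axis=0)).sum(1); print(row,[int(x) for x in np.argsort(-d2[200:440])[:6]+200])
print("tcp proj",proj(c,t+[0,0,.017]))
E
```

```text
tin6 near 198 [0.58749893 0.04713732 0.098     ]
held bottom far 230 [0.5884184  0.03499842 0.12542911]
held lid far 286 [0.59050217 0.04257139 0.21742911]
held lid near 399 [0.59132913 0.00264774 0.21742911]
300 [393, 241, 240, 232, 231, 324]
330 [352, 373, 327, 307, 281, 282]
360 [283, 262, 351, 372, 352, 371]
tcp proj [316.48367729 365.7381742 ]
```

```bash
python3 - <<'E'
from h import *
import pickle
c=pickle.load(open("w10.pkl","rb"));im=cv2.imread("pics/w10.png").astype(float)
col=im[:,298:304].mean(1);d=np.abs(np.diff(cv2.GaussianBlur(col,(1,5),0),axis=0)).sum(1)
for a,b,n in((120,134,"6 near"),(190,206,"9 far"),(242,258,"9 near"),(58,72,"6 far")):
    y=a+d[a:b].argmax(); print(n,y,onz(c,(301,y+.5),.098))
c=pickle.load(open("w10.pkl","rb"))
E
```

```text
6 near 127 [0.58293425 0.04615736 0.098     ]
9 far 197 [0.58373004 0.00117416 0.098     ]
9 near 250 [ 0.58438972 -0.03611571  0.098     ]
6 far 63 [0.58227239 0.08356997 0.098     ]
```

Call:
{"fn": "move_arm", "kwargs": {"steps": [{"travel": [0.043,-0.017,0.06],"dr": [0,0,0],"hand": -1},{"travel": [0.043,-0.017,0.13],"dr": [0,0,0],"hand": -1},{"travel": [0.043,-0.017,0.13],"dr": [0,0,0],"hand": -1},{"travel": [0.043,-0.017,0.13],"dr": [0,0,0],"hand": -1},{"travel": [0.043,-0.017,0.13],"dr": [0,0,0],"hand": -1}]}}

```text
clock: 22.85
tcp_pos: [0.5906, 0.0224, 0.1789]
eef_rot: [2.188, 2.254, 0.0]
ft_force: [-0.4, -0.1, -1.5]
width: 0.0495
grip_force: 66.1
```

```bash
cat > gap.py <<'E'
from h import *
import sys
def edges(f,cols,wins,blur=5):
    c,im=shot("wrist",f); im=im.astype(float)
    col=im[:,cols[0]:cols[1]].mean(1);d=np.abs(np.diff(cv2.GaussianBlur(col,(1,blur),0),axis=0)).sum(1)
    return c,im,d
def pk(d,lo=60):
    from scipy.signal import find_peaks
    return [(int(i),int(d[i])) for i in find_peaks(d,height=lo,distance=5)[0]]
E
python3 - <<'E'
from gap import *
c,im,d=edges("w14.png",(298,310),0)
s=ctrl.state();t=s["tcp_pos"];print(s["clock"],t,s["ft_force"]);print(pk(d,40))
for y,v in pk(d,40): print(y,im[max(y-4,0),304].astype(int),im[min(y+5,479),304].astype(int),"lid98",onz(c,(304,y+.5),.098)[:2].round(4),"bot",onz(c,(304,y+.5),t[2]-.075)[1].round(4))
# lateral: left/right edges of tin 6 lid near edge and held bottom
for row in(150,170,250,262): 
    e=np.abs(np.diff(im[row],axis=0)).sum(1); k=pk(e[200:440],60); print(row,[(a+200,b) for a,b in k])
E
```

```text
22.9 [0.59075311 0.02238913 0.17904496] [ 0.39558596  0.53801599 -1.51685448]
[(74, 65), (149, 73), (218, 63), (286, 100), (399, 192), (425, 93)]
74 [141 242 247] [109 198 247] lid98 [0.5816 0.1193] bot 0.1186
149 [111 199 247] [ 67  69 201] lid98 [0.5823 0.0835] bot 0.0839
218 [ 64  67 200] [127 161 188] lid98 [0.583  0.0471] bot 0.0485
286 [124 125 126] [24 27 45] lid98 [0.5838 0.0073] bot 0.0099
399 [37 46 64] [213 242 247] lid98 [ 0.5853 -0.0692] bot -0.0644
425 [190 237 249] [41 36 36] lid98 [ 0.5857 -0.089 ] bot -0.0836
150 [(273, 140), (365, 119)]
170 [(222, 75), (228, 71), (271, 159), (285, 182), (296, 283), (340, 212), (350, 204), (366, 100)]
250 [(322, 62)]
262 []
```

```bash
python3 - <<'E'
from h import *
im=cv2.imread("pics/w14.png").astype(float);c=ctrl.calibration("wrist");t=ctrl.state()["tcp_pos"]
v=(im[:,:,2]-im[:,:,0])
print([int(x) for x in v[214:250,300:312].mean(1)])
g=np.where(v[222:280,300:312].mean(1)<25)[0][0]+222;print(g,onz(c,(306,g),t[2]-.075),proj(c,t+[0,0,-.075]))
for row in(238,250,265):
    xs=np.where(v[row,220:420]<20)[0]+220;print(row,xs[0],xs[-1])
for row in (205,212): 
    m=(im[row,:,2]>150)&(im[row,:,1]<110);xs=np.where(m[220:420])[0]+220;print(row,xs[0],xs[-1])
E
```

```text
[136, 138, 130, 110, 68, 53, 59, 59, 60, 60, 60, 59, 60, 59, 60, 62, 54, 24, 0, -1, 1, 0, 0, 0, 0, 0, 1, 0, 0, 0, 0, 0, 0, 0, 0, 1]
231 [0.58452667 0.04166862 0.10404496] [316.66587968 265.45103797]
238 270 363
250 266 368
265 260 375
205 273 419
212 274 417
```

The gap on the tin 6 side is 5.4 mm and the held tin sits 1.4 mm to −x. I correct that and lower it.

Call:
{"fn": "move_arm", "kwargs": {"steps": [{"travel": [0,0.008,0.1],"dr": [0,0,0],"hand": -1},{"travel": [0,0.008,0.25],"dr": [0,0,0],"hand": -1},{"travel": [0,0.008,0.4],"dr": [0,0,0],"hand": -1},{"travel": [0,0.008,0.5],"dr": [0,0,0],"hand": -1},{"travel": [0,0.008,0.57],"dr": [0,0,0],"hand": -1},{"travel": [0,0.008,0.61],"dr": [0,0,0],"hand": -1},{"travel": [0,0.008,0.635],"dr": [0,0,0],"hand": -1},{"travel": [0,0.008,0.635],"dr": [0,0,0],"hand": -1},{"travel": [0,0.008,0.635],"dr": [0,0,0],"hand": -1}]}}

```text
clock: 23.8
tcp_pos: [0.5924, 0.0224, 0.0844]
eef_rot: [2.188, 2.253, 0.001]
ft_force: [-0.1, 0.0, -1.6]
width: 0.0495
grip_force: 66.1
```

Still hanging free, with no side forces. I lower the last few millimetres.

Call:
{"fn": "move_arm", "kwargs": {"steps": [{"travel": [0,0,0.01],"dr": [0,0,0],"hand": -1},{"travel": [0,0,0.02],"dr": [0,0,0],"hand": -1},{"travel": [0,0,0.02],"dr": [0,0,0],"hand": -1}]}}

```text
clock: 24.1
tcp_pos: [0.5925, 0.0224, 0.0831]
eef_rot: [2.187, 2.253, 0.001]
ft_force: [-5.3, 0.7, 10.9]
width: 0.0492
grip_force: 67.7
```

Call:
{"fn": "move_arm", "kwargs": {"steps": [{"travel": [0,0,0],"dr": [0,0,0],"hand": 1},{"travel": [0,0,0],"dr": [0,0,0],"hand": 1},{"travel": [0,0,0],"dr": [0,0,0],"hand": 1},{"travel": [0,0,0],"dr": [0,0,0],"hand": 1},{"travel": [0,0,-0.3],"dr": [0,0,0],"hand": 1},{"travel": [0,0,-0.6],"dr": [0,0,0],"hand": 1},{"travel": [0,0,-0.9],"dr": [0,0,0],"hand": 1},{"travel": [0,0,-1],"dr": [0,0,0],"hand": 1},{"travel": [0,0,-1],"dr": [0,0,0],"hand": 1},{"travel": [0,0,-1],"dr": [0,0,0],"hand": 1}]}}

```text
clock: 25.1
tcp_pos: [0.5911, 0.0225, 0.2291]
eef_rot: [-2.188, -2.253, 0.002]
ft_force: [-0.1, 0.2, 0.4]
width: 0.0851
grip_force: 0.0
```

```bash
python3 - <<'E'
from gap import *
c,im,d=edges("w15.png",(298,304),0)
s=ctrl.state();print(s["clock"],s["tcp_pos"])
for y,v in pk(d,30): print(y,im[max(y-4,0),301].astype(int),im[min(y+5,479),301].astype(int),"lid98",onz(c,(301,y+.5),.098)[:2].round(4))
E
```

```text
25.15 [0.59045715 0.02256691 0.22799261]
84 [127 232 246] [ 97 177 245] lid98 [0.5783 0.1195]
130 [ 98 178 245] [255 248 244] lid98 [0.5788 0.0924]
140 [255 248 244] [ 74 135 219] lid98 [0.5789 0.0863]
145 [ 91 175 244] [ 63  66 186] lid98 [0.579  0.0832]
152 [ 50  54 172] [255 255 248] lid98 [0.579  0.0788]
162 [255 255 250] [ 64  69 187] lid98 [0.5792 0.0725]
169 [ 59  66 185] [255 255 247] lid98 [0.5792 0.068 ]
179 [255 255 248] [ 57  58 183] lid98 [0.5793 0.0615]
186 [ 61  66 186] [253 253 246] lid98 [0.5794 0.0569]
196 [254 253 246] [ 57  56 110] lid98 [0.5795 0.0502]
204 [ 46  49 156] [28 35 54] lid98 [0.5796 0.0448]
213 [28 35 54] [176 175 175] lid98 [0.5797 0.0387]
223 [172 171 173] [30 34 51] lid98 [0.5799 0.0318]
229 [20 32 51] [171 171 174] lid98 [0.5799 0.0276]
238 [171 171 174] [24 34 51] lid98 [0.5801 0.0212]
244 [30 34 54] [176 176 177] lid98 [0.5801 0.0169]
254 [170 168 170] [104 105 104] lid98 [0.5803 0.0096]
263 [104 105 104] [22 19 18] lid98 [0.5804 0.003 ]
274 [27 26 24] [175 173 176] lid98 [ 0.5805 -0.0052]
283 [175 173 176] [36 35 38] lid98 [ 0.5806 -0.012 ]
288 [24 28 26] [175 174 175] lid98 [ 0.5807 -0.0159]
297 [175 174 175] [29 28 25] lid98 [ 0.5808 -0.0229]
302 [48 48 47] [172 169 172] lid98 [ 0.5809 -0.0268]
314 [175 174 175] [188 231 244] lid98 [ 0.5811 -0.0363]
386 [193 239 251] [106 133 155] lid98 [ 0.5821 -0.0977]
393 [103 132 153] [157 205 231] lid98 [ 0.5823 -0.1041]
398 [158 203 231] [ 96 134 185] lid98 [ 0.5823 -0.1087]
424 [ 96 135 188] [32 35 30] lid98 [ 0.5828 -0.1333]
```

Call:
{"fn": "move_arm", "kwargs": {"steps": [{"travel": [-0.3,-0.15,0],"dr": [0,0,-0.007],"hand": 1},{"travel": [-0.6,-0.3,0],"dr": [0,0,-0.007],"hand": 1},{"travel": [-0.85,-0.42,0],"dr": [0,0,-0.007],"hand": 1},{"travel": [-0.85,-0.42,0],"dr": [0,0,-0.007],"hand": 1},{"travel": [-0.85,-0.42,0],"dr": [0,0,-0.007],"hand": 1}]}}

```text
clock: 25.65
tcp_pos: [0.5312, -0.1072, 0.2282]
eef_rot: [-2.172, -2.264, 0.002]
ft_force: [0.8, 0.2, -0.1]
width: 0.0858
grip_force: 0.0
```

Call:
{"fn": "move_arm", "kwargs": {"steps": [{"travel": [-0.3,-0.15,0],"dr": [0,0,0],"hand": 1},{"travel": [-0.6,-0.3,0],"dr": [0,0,0],"hand": 1},{"travel": [-0.85,-0.42,0],"dr": [0,0,0],"hand": 1},{"travel": [-0.85,-0.42,0],"dr": [0,0,0],"hand": 1}]}}

```text
clock: 26.05
tcp_pos: [0.4738, -0.2395, 0.2292]
eef_rot: [-2.175, -2.265, 0.002]
ft_force: [0.9, 0.9, -0.3]
width: 0.0853
grip_force: 0.0
```

Call:
{"fn": "move_arm", "kwargs": {"steps": [{"travel": [-0.3,-0.15,0],"dr": [0,0,0],"hand": 1},{"travel": [-0.6,-0.3,0],"dr": [0,0,0],"hand": 1},{"travel": [-0.75,-0.344,0],"dr": [0,0,0],"hand": 1},{"travel": [-0.75,-0.344,0],"dr": [0,0,0],"hand": 1},{"travel": [-0.75,-0.344,0],"dr": [0,0,0],"hand": 1},{"travel": [-0.75,-0.344,0],"dr": [0,0,0],"hand": 1},{"travel": [-0.75,-0.344,0],"dr": [0,0,0],"hand": 1}]}}

```text
clock: 26.75
tcp_pos: [0.4294, -0.35, 0.2302]
eef_rot: [-2.169, -2.272, -0.001]
ft_force: [0.9, 0.6, 0.1]
width: 0.0854
grip_force: 0.0
```

```bash
python3 - <<'E'
from h import *
c,im=shot("wrist","w16.png")
s=ctrl.state();print(s["clock"],s["tcp_pos"],R.from_rotvec(s["eef_rot"]).as_matrix()[:,0])
x,y=np.round(proj(c,[.4258,-.351,.155])).astype(int)
h=cv2.cvtColor(im,cv2.COLOR_BGR2HSV); m=((h[...,0]>20)&(h[...,0]<36)&(h[...,1]>60)&(h[...,2]>170)).astype(np.uint8)
n,l,st,ce=cv2.connectedComponentsWithStats(m); print((x,y),[(st[i],ce[i].round(1)) for i in range(1,n) if st[i,4]>300])
n,q=dots(im,x,y,45,False,lo=15,hi=400); print(n,q,onz(c,q,.155) if n else"",go(list(onz(c,q,.155)[:2])+[.138]) if n else "")
E
```

```text
26.8 [ 0.4292694  -0.35025069  0.23033805] [-4.60716010e-02  9.98938035e-01  4.57308224e-04]
(np.int64(310), np.int64(267)) [(array([ 265,  234,   90,   62, 5043], dtype=int32), array([308.8, 264.1]))]
2 [310.59233512 266.19590018] [ 0.42606217 -0.35061007  0.155     ] [-0.002 -0.021  0.616]
```

Tin 8 is in its slot with about 4 mm to tin 6 and 6 mm to tin 9. Tin 2 is located at (.4261,-.3506). Grip and lift it.

Call:
{"fn": "move_arm", "kwargs": {"steps": [{"travel": [0,-0.021,0.2],"dr": [0,0,0],"hand": 1},{"travel": [0,-0.021,0.4],"dr": [0,0,0],"hand": 1},{"travel": [0,-0.021,0.56],"dr": [0,0,0],"hand": 1},{"travel": [0,-0.021,0.61],"dr": [0,0,0],"hand": 1},{"travel": [0,-0.021,0.61],"dr": [0,0,0],"hand": 1},{"travel": [0,-0.021,0.61],"dr": [0,0,0],"hand": -1},{"travel": [0,-0.021,0.61],"dr": [0,0,0],"hand": -1},{"travel": [0,-0.021,0.61],"dr": [0,0,0],"hand": -1},{"travel": [0,-0.021,0.61],"dr": [0,0,0],"hand": -1},{"travel": [0,-0.021,0.61],"dr": [0,0,0],"hand": -1}]}}

```text
clock: 27.8
tcp_pos: [0.4261, -0.3525, 0.1401]
eef_rot: [2.17, 2.268, 0.0]
ft_force: [2.0, -1.1, 1.7]
width: 0.049
grip_force: 66.9
```

Call:
{"fn": "move_arm", "kwargs": {"steps": [{"travel": [0,0,-0.05],"dr": [0,0,0],"hand": -1},{"travel": [0,0,-0.15],"dr": [0,0,0],"hand": -1},{"travel": [0,0,-0.3],"dr": [0,0,0],"hand": -1},{"travel": [0,0,-0.5],"dr": [0,0,0],"hand": -1},{"travel": [0,0,-0.7],"dr": [0,0,0],"hand": -1},{"travel": [0,0,-0.85],"dr": [0,0,0],"hand": -1},{"travel": [0,0,-0.85],"dr": [0,0,0],"hand": -1},{"travel": [0,0,-0.85],"dr": [0,0,0],"hand": -1},{"travel": [0,0,-0.85],"dr": [0,0,0],"hand": -1}]}}

```text
clock: 28.7
tcp_pos: [0.4246, -0.351, 0.2646]
eef_rot: [-2.17, -2.267, -0.0]
ft_force: [-1.2, -0.3, -1.8]
width: 0.0491
grip_force: 66.6
```

Call:
{"fn": "move_arm", "kwargs": {"steps": [{"travel": [0.3,0.1,0],"dr": [0,0,0],"hand": -1},{"travel": [0.6,0.2,0],"dr": [0,0,0],"hand": -1},{"travel": [0.87,0.31,0],"dr": [0,0,0],"hand": -1},{"travel": [0.87,0.31,0],"dr": [0,0,0],"hand": -1}]}}

```text
clock: 29.1
tcp_pos: [0.4665, -0.2143, 0.2645]
eef_rot: [-2.163, -2.272, -0.002]
ft_force: [-0.6, -0.8, -3.0]
width: 0.0491
grip_force: 66.6
```

Call:
{"fn": "move_arm", "kwargs": {"steps": [{"travel": [0.3,0.1,0],"dr": [0,0,0],"hand": -1},{"travel": [0.6,0.2,0],"dr": [0,0,0],"hand": -1},{"travel": [0.87,0.31,0],"dr": [0,0,0],"hand": -1},{"travel": [0.87,0.31,0],"dr": [0,0,0],"hand": -1}]}}

```text
clock: 29.5
tcp_pos: [0.507, -0.0826, 0.2648]
eef_rot: [-2.164, -2.273, -0.001]
ft_force: [-0.8, -1.0, -2.3]
width: 0.0486
grip_force: 66.6
```

Call:
{"fn": "move_arm", "kwargs": {"steps": [{"travel": [0.3,0.1,0],"dr": [0,0,0],"hand": -1},{"travel": [0.6,0.2,0],"dr": [0,0,0],"hand": -1},{"travel": [0.87,0.31,0],"dr": [0,0,0],"hand": -1},{"travel": [0.87,0.31,0],"dr": [0,0,0],"hand": -1}]}}

```text
clock: 29.9
tcp_pos: [0.5478, 0.049, 0.2649]
eef_rot: [-2.165, -2.273, 0.0]
ft_force: [-1.0, -1.3, -2.8]
width: 0.0492
grip_force: 66.6
```

Call:
{"fn": "move_arm", "kwargs": {"steps": [{"travel": [0.3,0.1,0],"dr": [0,0,0.007],"hand": -1},{"travel": [0.6,0.2,0],"dr": [0,0,0.007],"hand": -1},{"travel": [0.845,0.31,0],"dr": [0,0,0.007],"hand": -1},{"travel": [0.845,0.31,0.25],"dr": [0,0,0.007],"hand": -1},{"travel": [0.845,0.31,0.5],"dr": [0,0,0.007],"hand": -1},{"travel": [0.845,0.31,0.56],"dr": [0,0,0.007],"hand": -1},{"travel": [0.845,0.31,0.56],"dr": [0,0,0.007],"hand": -1},{"travel": [0.845,0.31,0.56],"dr": [0,0,0.007],"hand": -1}]}}

```text
clock: 30.7
tcp_pos: [0.5893, 0.1733, 0.1838]
eef_rot: [2.189, 2.252, 0.002]
ft_force: [0.7, -0.9, -1.1]
width: 0.0493
grip_force: 66.4
```

```bash
cat > look.py <<'E'
from gap import *
import sys
f=sys.argv[1]; a,b=int(sys.argv[2]),int(sys.argv[3])
c,im,d=edges(f,(a,b),0); m=(a+b)//2
s=ctrl.state();t=s["tcp_pos"];print(s["clock"],t,R.from_rotvec(s["eef_rot"]).as_matrix()[:,0],s["ft_force"])
for y,v in pk(d,30): print(y,im[max(y-4,0),m].astype(int),im[min(y+5,479),m].astype(int),"lid98",onz(c,(m,y+.5),.098)[:2].round(4),"bot",onz(c,(m,y+.5),t[2]-.075)[1].round(4))
E
python3 look.py w17.png 300 306; python3 - <<'E'
from h import *
im=cv2.imread("pics/w17.png").astype(int)
for r in range(170,300,8): print(r,im[r,303],end=";")
E
```

```text
30.75 [0.58985548 0.17357742 0.18476754] [-2.85140925e-02  9.99593346e-01  2.97420399e-04] [-0.08864155 -1.03266086 -1.2322043 ]
22 [ 92 128 182] [ 60  81 113] lid98 [0.5794 0.2941] bot 0.2914
112 [ 69  91 124] [ 97 134 187] lid98 [0.5802 0.2527] bot 0.2523
138 [ 94 132 188] [168 216 237] lid98 [0.5804 0.2398] bot 0.2401
148 [172 217 237] [ 72 105  88] lid98 [0.5805 0.2347] bot 0.2353
154 [101  99  98] [114 181 148] lid98 [0.5805 0.2316] bot 0.2324
219 [109 175 142] [166 212 234] lid98 [0.5812 0.1963] bot 0.1991
231 [162 210 233] [126 127 127] lid98 [0.5813 0.1894] bot 0.1926
287 [140 143 142] [ 78 130 133] lid98 [0.5819 0.1554] bot 0.1605
303 [ 81 136 140] [128 217 222] lid98 [0.5821 0.1452] bot 0.1509
345 [131 220 225] [ 82 137 144] lid98 [0.5826 0.117 ] bot 0.1242
371 [ 82 138 143] [134 221 225] lid98 [0.5829 0.0985] bot 0.1068
377 [131 224 228] [ 79 135 140] lid98 [0.583  0.0941] bot 0.1027
399 [ 83 138 142] [ 55  56 165] lid98 [0.5833 0.0777] bot 0.0872
415 [ 45  49 160] [ 42  43 105] lid98 [0.5835 0.0653] bot 0.0755
170 [112 178 145];178 [113 182 147];186 [106 176 142];194 [111 178 145];202 [107 173 141];210 [110 178 144];218 [ 88 140 113];226 [164 212 234];234 [129 129 130];242 [127 128 130];250 [124 126 126];258 [127 126 126];266 [122 126 125];274 [123 122 123];282 [128 128 129];290 [ 75 125 130];298 [ 79 133 139];
```

```bash
python3 - <<'E'
from h import *
im=cv2.imread("pics/w17.png");h=cv2.cvtColor(im,cv2.COLOR_BGR2HSV)
for r in(160,185,210,215):
    m=(h[r,:,0]>38)&(h[r,:,0]<85)&(h[r,:,1]>60);xs=np.where(m[220:420])[0]+220;print(r,xs[0],xs[-1],(xs[0]+xs[-1])/2)
for r in(234,238,250):
    xs=np.where((h[r,:,1]<25))[0];xs=xs[(xs>230)&(xs<410)];print(r,xs[0],xs[-1],(xs[0]+xs[-1])/2)
E
```

```text
160 266 358 312.0
185 267 357 312.0
210 268 356 312.0
215 268 356 312.0
234 273 360 316.5
238 271 362 316.5
250 266 367 316.5
```

Call:
{"fn": "move_arm", "kwargs": {"steps": [{"travel": [0.011,-0.016,0],"dr": [0,0,0],"hand": -1},{"travel": [0.011,-0.016,0],"dr": [0,0,0],"hand": -1},{"travel": [0.011,-0.016,0],"dr": [0,0,0],"hand": -1},{"travel": [0.011,-0.016,0.05],"dr": [0,0,0],"hand": -1},{"travel": [0.011,-0.016,0.08],"dr": [0,0,0],"hand": -1},{"travel": [0.011,-0.016,0.1],"dr": [0,0,0],"hand": -1},{"travel": [0.011,-0.016,0.12],"dr": [0,0,0],"hand": -1},{"travel": [0.011,-0.016,0.12],"dr": [0,0,0],"hand": -1}]}}

```text
clock: 31.55
tcp_pos: [0.5856, 0.1757, 0.1636]
eef_rot: [-2.188, -2.253, 0.002]
ft_force: [-1.4, 1.2, -2.7]
width: 0.0491
grip_force: 66.4
```

It has entered the gap with no contact. Continuing down.

Call:
{"fn": "move_arm", "kwargs": {"steps": [{"travel": [0,0,0.06],"dr": [0,0,0],"hand": -1},{"travel": [0,0,0.12],"dr": [0,0,0],"hand": -1},{"travel": [0,0,0.2],"dr": [0,0,0],"hand": -1},{"travel": [0,0,0.28],"dr": [0,0,0],"hand": -1},{"travel": [0,0,0.36],"dr": [0,0,0],"hand": -1},{"travel": [0,0,0.42],"dr": [0,0,0],"hand": -1},{"travel": [0,0,0.46],"dr": [0,0,0],"hand": -1},{"travel": [0,0,0.49],"dr": [0,0,0],"hand": -1},{"travel": [0,0,0.51],"dr": [0,0,0],"hand": -1},{"travel": [0,0,0.51],"dr": [0,0,0],"hand": -1}]}}

```text
clock: 32.55
tcp_pos: [0.5859, 0.1757, 0.0878]
eef_rot: [-2.188, -2.254, 0.0]
ft_force: [0.5, 0.3, -2.2]
width: 0.0488
grip_force: 66.4
```

Call:
{"fn": "move_arm", "kwargs": {"steps": [{"travel": [0,0,0.01],"dr": [0,0,0],"hand": -1},{"travel": [0,0,0.02],"dr": [0,0,0],"hand": -1},{"travel": [0,0,0.028],"dr": [0,0,0],"hand": -1},{"travel": [0,0,0.028],"dr": [0,0,0],"hand": -1}]}}

```text
clock: 32.95
tcp_pos: [0.5862, 0.1758, 0.0843]
eef_rot: [2.188, 2.254, 0.001]
ft_force: [-0.6, 0.2, 1.4]
width: 0.049
grip_force: 66.7
```

Tin 2 is down. I release it, rise, measure the row and go look at the bookend.

Call:
{"fn": "move_arm", "kwargs": {"steps": [{"travel": [0,0,0],"dr": [0,0,0],"hand": 1},{"travel": [0,0,0],"dr": [0,0,0],"hand": 1},{"travel": [0,0,0],"dr": [0,0,0],"hand": 1},{"travel": [0,0,0],"dr": [0,0,0],"hand": 1},{"travel": [0,0,-0.3],"dr": [0,0,0],"hand": 1},{"travel": [0,0,-0.6],"dr": [0,0,0],"hand": 1},{"travel": [0,0,-0.9],"dr": [0,0,0],"hand": 1},{"travel": [0,0,-1],"dr": [0,0,0],"hand": 1},{"travel": [0,0,-1],"dr": [0,0,0],"hand": 1},{"travel": [0,0,-1],"dr": [0,0,0],"hand": 1}]}}

```text
clock: 33.95
tcp_pos: [0.5854, 0.1756, 0.2325]
eef_rot: [-2.188, -2.253, 0.002]
ft_force: [0.1, -0.4, -0.9]
width: 0.0856
grip_force: 0.0
```

```bash
python3 look.py w18.png 316 320 | cut -c1-90
```

```text
34.0 [0.58475582 0.17553951 0.23131958] [-2.93445561e-02  9.99569245e-01 -4.69815959e-04] 
43 [ 94 129 182] [ 62  81 113] lid98 [0.5824 0.2963] bot 0.2856
122 [ 62  85 117] [ 92 130 186] lid98 [0.5838 0.2506] bot 0.2502
139 [101 141 198] [180 225 242] lid98 [0.5841 0.2401] bot 0.2421
147 [177 224 242] [ 73 110  91] lid98 [0.5842 0.2351] bot 0.2382
153 [ 93  95 100] [110 179 145] lid98 [0.5843 0.2313] bot 0.2352
174 [110 181 147] [237 236 237] lid98 [0.5847 0.2177] bot 0.2247
185 [236 236 237] [109 177 141] lid98 [0.585  0.2104] bot 0.2191
207 [111 178 145] [135 224 228] lid98 [0.5854 0.1955] bot 0.2075
255 [129 220 224] [ 63 125 152] lid98 [0.5864 0.1612] bot 0.181
263 [ 62 123 151] [110 217 242] lid98 [0.5866 0.1552] bot 0.1763
283 [108 216 241] [45 43 43] lid98 [0.5871 0.1399] bot 0.1645
291 [48 45 46] [110 218 241] lid98 [0.5873 0.1337] bot 0.1597
308 [113 218 242] [ 90 163 239] lid98 [0.5877 0.1202] bot 0.1492
351 [ 86 159 238] [ 49  50 164] lid98 [0.5887 0.0843] bot 0.1214
402 [30 39 50] [163 160 163] lid98 [0.5901 0.0382] bot 0.0858
408 [164 160 163] [24 32 53] lid98 [0.5903 0.0325] bot 0.0814
428 [44 48 57] [36 30 25] lid98 [0.5909 0.0131] bot 0.0663
```

Call:
{"fn": "move_arm", "kwargs": {"steps": [{"travel": [0.1,-0.3,-0.1],"dr": [0,0,0],"hand": 1},{"travel": [0.2,-0.6,-0.2],"dr": [0,0,0],"hand": 1},{"travel": [0.3,-0.9,-0.3],"dr": [0,0,0],"hand": 1},{"travel": [0.33,-1,-0.3],"dr": [0,0,0],"hand": 1},{"travel": [0.33,-1,-0.3],"dr": [0,0,0],"hand": 1},{"travel": [0.33,-1,-0.3],"dr": [0,0,0],"hand": 1},{"travel": [0.33,-1,-0.3],"dr": [0,0,0],"hand": 1}]}}

```text
clock: 34.7
tcp_pos: [0.4352, 0.2202, 0.2775]
eef_rot: [-2.189, -2.252, 0.003]
ft_force: [0.6, -0.9, 0.3]
width: 0.0853
grip_force: 0.0
```

```bash
python3 - <<'E'
from h import *
import pickle
c,im=shot("wrist","w19.png");pickle.dump(c,open("w19.pkl","wb"))
s=ctrl.state();print(s["clock"],s["tcp_pos"],R.from_rotvec(s["eef_rot"]).as_matrix()[:,0])
a=ctrl.search_frame("wrist","bookend");b=ctrl.place_of("wrist","bookend");print(a[:2],b[:2],onz(c,b[0]["pixel"],0) if b else "")
cv2.imwrite("pics/w19z.png",cv2.resize(im,(800,600)))
E
```

```text
34.75 [0.4352924  0.22017245 0.27760558] [-2.82507372e-02  9.99600571e-01 -7.70744762e-04]
[{'bbox': [287.9, 114.9, 60.0, 57.8], 'p': 0.64}] [{'pixel': [319.3, 142.2], 'p': 0.98}] [0.43544264 0.27720127 0.        ]
```

View pics/w19z.png

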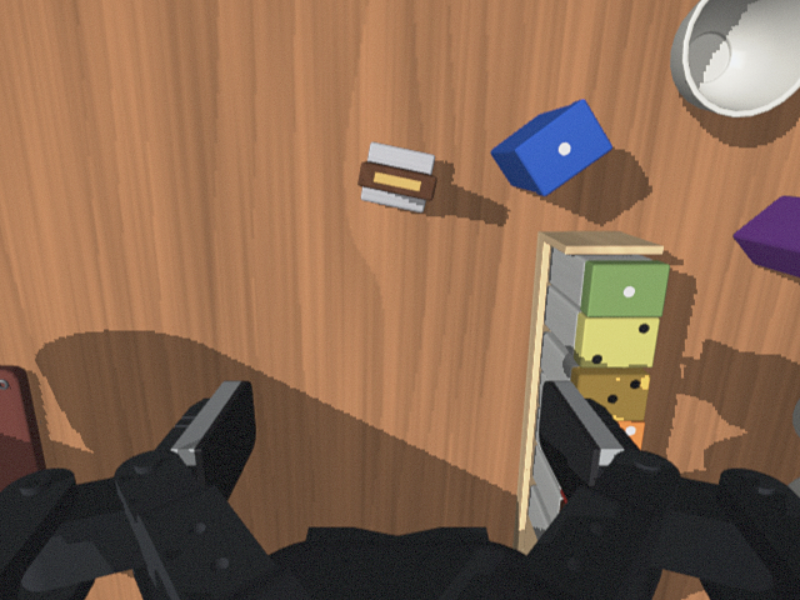

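The bookend's plate top is at (398,181) of the 800-wide view, yawed roughly 9–10° against the tool. Tins 1, 2 and 3 stand in order in the rack. I measure the plate numerically.

```bash
python3 - <<'E'
from h import *
import pickle
c=pickle.load(open("w19.pkl","rb"));im=cv2.imread("pics/w19.png")
roi=im[100:185,270:370];h=cv2.cvtColor(roi,cv2.COLOR_BGR2HSV)
def rect(m,z,n):
    k,l,st,ce=cv2.connectedComponentsWithStats(m.astype(np.uint8));i=1+st[1:,4].argmax()
    ys,xs=np.where(l==i);pts=np.array([onz(c,(x+270,y+100),z)[:2] for x,y in zip(xs,ys)],np.float32)
    r=cv2.minAreaRect(pts*1000);print(n,st[i],ce[i]+[270,100],r)
rect((h[...,0]>18)&(h[...,0]<32)&(h[...,1]>90)&(h[...,2]>150),.08,"label")
rect((h[...,1]<40)&(h[...,2]>140),.022,"foot part")
b=(h[...,2]<125)&(h[...,1]>90);rect(b,.08,"plate")
s,im2=shot("scene","s4.png"); p=ctrl.place_of("scene","bookend");print(p[:2])
if p: print(tri([(c,[319.3,142.2]),(s,p[0]["pixel"])]))
t,_=shot("top"); p2=ctrl.place_of("top","bookend");print(p2[:2], onz(t,p2[0]["pixel"],0) if p2 else "")
E
```

```text
label [ 29  38  38  15 279] [317.37992832 144.82437276] ((433.6568298339844, 278.22210693359375), (6.108865261077881, 29.723163604736328), 80.04617309570312)
foot part [ 24  14  53  25 809] [320.28306551 125.82818294] ((435.9012451171875, 293.0257873535156), (14.077752113342285, 48.79948043823242), 80.1694564819336)
plate [  16   29   84   45 1779] [337.21697583 149.31703204] ((442.2904357910156, 273.4509582519531), (67.7683334350586, 34.78076171875), 1.6432570219039917)
[{'pixel': [397.2, 190.4], 'p': 0.7}, {'pixel': [465.7, 238.8], 'p': 0.69}]
[0.43185209 0.27223085 0.00585053]
[{'pixel': [172.8, 293.8], 'p': 0.89}] [0.43165424 0.27047334 0.        ]
```

The label and the foot agree: the bookend is at (.4335,.278) with yaw −10°. It has already been knocked from (.426,.243). I rotate and descend.

Call:
{"fn": "move_arm", "kwargs": {"steps": [{"travel": [0.2,0,0.2],"dr": [0,0,0.05],"hand": 1},{"travel": [0.386,0,0.4],"dr": [0,0,0.097],"hand": 1},{"travel": [0.386,0,0.6],"dr": [0,0,0.097],"hand": 1},{"travel": [0.386,0,0.8],"dr": [0,0,0.097],"hand": 1},{"travel": [0.386,0,0.8],"dr": [0,0,0.097],"hand": 1},{"travel": [0.386,0,0.8],"dr": [0,0,0.097],"hand": 1},{"travel": [0.386,0,0.8],"dr": [0,0,0.097],"hand": 1}]}}

```text
clock: 35.75
tcp_pos: [0.4342, 0.2791, 0.1609]
eef_rot: [2.405, 2.019, 0.005]
ft_force: [-0.3, 0.2, 0.8]
width: 0.0852
grip_force: 0.0
```

```bash
python3 - <<'E'
from h import *
c,im=shot("wrist","w20.png")
s=ctrl.state();print(s["clock"],s["tcp_pos"],R.from_rotvec(s["eef_rot"]).as_matrix()[:,0])
x,y=np.round(proj(c,[.4335,.278,.08])).astype(int);print(x,y)
x0,y0=x-70,y-60;h=cv2.cvtColor(im[y0:y+60,x0:x+70],cv2.COLOR_BGR2HSV)
m=(h[...,0]>18)&(h[...,0]<32)&(h[...,1]>90)&(h[...,2]>150)
k,l,st,ce=cv2.connectedComponentsWithStats(m.astype(np.uint8))
i=1+st[1:,4].argmax();ys,xs=np.where(l==i);pts=np.array([onz(c,(a+x0,b+y0),.08)[:2] for a,b in zip(xs,ys)],np.float32)
r=cv2.minAreaRect(pts*1000);print(st[i],r);print(go([r[0][0]/1000,r[0][1]/1000,.056]))
E
```

```text
35.8 [0.43434763 0.27912486 0.16111832] [0.17323114 0.98487896 0.00210011]
316 264
[ 44  55  53  11 554] ((433.5841979980469, 278.0610046386719), (5.95423698425293, 29.26766586303711), 79.96891784667969)
[-0.009 -0.006  0.701]
```

Call:
{"fn": "move_arm", "kwargs": {"steps": [{"travel": [-0.005,-0.005,0.25],"dr": [0,0,0],"hand": 1},{"travel": [-0.005,-0.005,0.5],"dr": [0,0,0],"hand": 1},{"travel": [-0.005,-0.005,0.66],"dr": [0,0,0],"hand": 1},{"travel": [-0.005,-0.005,0.7],"dr": [0,0,0],"hand": 1},{"travel": [-0.005,-0.005,0.7],"dr": [0,0,0],"hand": 1},{"travel": [-0.005,-0.005,0.7],"dr": [0,0,0],"hand": -1},{"travel": [-0.005,-0.005,0.7],"dr": [0,0,0],"hand": -1},{"travel": [-0.005,-0.005,0.7],"dr": [0,0,0],"hand": -1},{"travel": [-0.005,-0.005,0.7],"dr": [0,0,0],"hand": -1},{"travel": [-0.005,-0.005,0.7],"dr": [0,0,0],"hand": -1}]}}

```text
clock: 36.8
tcp_pos: [0.4336, 0.2787, 0.0558]
eef_rot: [2.405, 2.02, 0.005]
ft_force: [0.8, -1.5, 6.3]
width: 0.0498
grip_force: 62.8
```

Call:
{"fn": "move_arm", "kwargs": {"steps": [{"travel": [0,0,-0.05],"dr": [0,0,0],"hand": -1},{"travel": [0,0,-0.15],"dr": [0,0,0],"hand": -1},{"travel": [0,0,-0.35],"dr": [0,0,0],"hand": -1},{"travel": [0,0,-0.6],"dr": [0,0,0],"hand": -1},{"travel": [0,0,-0.85],"dr": [0,0,0],"hand": -1},{"travel": [0,0,-1],"dr": [0,0,0],"hand": -1},{"travel": [0,0,-1],"dr": [0,0,0],"hand": -1},{"travel": [0,0,-1],"dr": [0,0,0],"hand": -1},{"travel": [0,0,-1],"dr": [0,0,0],"hand": -1}]}}

```text
clock: 37.7
tcp_pos: [0.4305, 0.2774, 0.2013]
eef_rot: [-2.405, -2.02, 0.007]
ft_force: [-0.3, -1.2, -5.3]
width: 0.0491
grip_force: 63.9
```

The bookend is held, at about 5 N. I turn it square to the rack and carry it behind tin 9.

Call:
{"fn": "move_arm", "kwargs": {"steps": [{"travel": [-0.25,0.17,0],"dr": [0,0,-0.05],"hand": -1},{"travel": [-0.5,0.34,0],"dr": [0,0,-0.097],"hand": -1},{"travel": [-0.72,0.5,0],"dr": [0,0,-0.097],"hand": -1},{"travel": [-0.72,0.5,0],"dr": [0,0,-0.097],"hand": -1},{"travel": [-0.72,0.5,0],"dr": [0,0,-0.097],"hand": -1}]}}

```text
clock: 38.2
tcp_pos: [0.4863, 0.1577, 0.2016]
eef_rot: [-2.19, -2.249, 0.005]
ft_force: [-0.4, 0.5, -4.4]
width: 0.0489
grip_force: 64.6
```

Call:
{"fn": "move_arm", "kwargs": {"steps": [{"travel": [-0.25,0.1,0],"dr": [0,0,0],"hand": -1},{"travel": [-0.5,0.2,0],"dr": [0,0,0],"hand": -1},{"travel": [-0.75,0.3,0],"dr": [0,0,0],"hand": -1},{"travel": [-0.83,0.34,0],"dr": [0,0,0],"hand": -1}]}}

```text
clock: 38.6
tcp_pos: [0.5421, 0.034, 0.2026]
eef_rot: [-2.189, -2.252, 0.003]
ft_force: [1.3, 0.0, -3.7]
width: 0.0493
grip_force: 64.8
```

Call:
{"fn": "move_arm", "kwargs": {"steps": [{"travel": [-0.25,0.1,0],"dr": [0,0,0],"hand": -1},{"travel": [-0.5,0.2,0],"dr": [0,0,0],"hand": -1},{"travel": [-0.75,0.3,0],"dr": [0,0,0],"hand": -1},{"travel": [-0.83,0.34,0],"dr": [0,0,0],"hand": -1},{"travel": [-0.83,0.34,0.2],"dr": [0,0,0],"hand": -1},{"travel": [-0.83,0.34,0.2],"dr": [0,0,0],"hand": -1},{"travel": [-0.83,0.34,0.2],"dr": [0,0,0],"hand": -1},{"travel": [-0.83,0.34,0.2],"dr": [0,0,0],"hand": -1}]}}

```text
clock: 39.4
tcp_pos: [0.5967, -0.086, 0.1746]
eef_rot: [2.187, 2.255, 0.001]
ft_force: [0.1, -0.4, -4.6]
width: 0.0494
grip_force: 64.8
```

```bash
python3 look.py w21.png 300 306 | cut -c1-90;  python3 - <<'E'
from h import *
im=cv2.imread("pics/w21.png");c=ctrl.calibration("wrist")
for r in range(0,300,12): print(r,im[r,303],end=";")
h=cv2.cvtColor(im,cv2.COLOR_BGR2HSV)
print()
for r in (150,170,190,210,230,250,270,290,310):
    e=np.abs(np.diff(im[r].astype(int),axis=0)).sum(1)[220:420]; print(r,[int(i)+220 for i in range(1,199) if e[i]>70 and e[i]>=e[i-1] and e[i]>e[i+1]])
E
```

```text
39.45 [ 0.59703347 -0.08625805  0.1750591 ] [-3.06995171e-02  9.99528616e-01 -2.93750952e-
85 [39 42 62] [109 109 107] lid98 [0.5873 0.0055] bot 0.0053
95 [111 112 113] [116 145 167] lid98 [0.5874 0.001 ] bot 0.0008
100 [129 161 182] [45 41 41] lid98 [ 0.5875 -0.0013] bot -0.0014
173 [33 24 27] [140 181 211] lid98 [ 0.5882 -0.0366] bot -0.0364
184 [137 178 208] [221 245 247] lid98 [ 0.5883 -0.0423] bot -0.042
238 [223 246 247] [127 126 123] lid98 [ 0.5889 -0.0713] bot -0.0707
250 [126 122 125] [173 169 170] lid98 [ 0.589  -0.0781] bot -0.0774
281 [167 167 165] [39 50 69] lid98 [ 0.5894 -0.0962] bot -0.0954
372 [55 69 96] [ 99 164 195] lid98 [ 0.5906 -0.1549] bot -0.1535
390 [ 97 162 195] [47 63 86] lid98 [ 0.5909 -0.1676] bot -0.1661
399 [47 63 86] [124 175 233] lid98 [ 0.591  -0.1741] bot -0.1725
425 [129 177 233] [48 45 41] lid98 [ 0.5914 -0.1935] bot -0.1916
0 [62 71 94];12 [ 65  81 115];24 [ 62  76 114];36 [ 67  82 116];48 [51 58 79];60 [56 64 84];72 [45 50 74];84 [31 36 44];96 [129 161 182];108 [41 35 35];120 [33 33 36];132 [38 37 34];144 [34 38 39];156 [34 35 31];168 [34 33 29];180 [137 178 208];192 [222 245 247];204 [222 245 247];216 [222 246 247];228 [224 246 247];240 [124 121 119];252 [165 163 164];264 [169 166 167];276 [172 166 168];288 [42 48 68];
150 [264, 362]
170 [265, 361]
190 [267, 275, 277, 290, 314, 351, 353, 360]
210 [268, 276, 278, 289, 352, 360]
230 [269, 276, 278, 290, 350, 359, 375, 394]
250 [261, 373, 385, 388]
270 [260, 374, 379]
290 [259, 375]
310 [226, 241, 393, 408]
```

Tin 9 is 33 mm ahead of the bookend. I shift 2 mm to −x and lower.

Call:
{"fn": "move_arm", "kwargs": {"steps": [{"travel": [0,-0.013,0.1],"dr": [0,0,0],"hand": -1},{"travel": [0,-0.013,0.25],"dr": [0,0,0],"hand": -1},{"travel": [0,-0.013,0.4],"dr": [0,0,0],"hand": -1},{"travel": [0,-0.013,0.52],"dr": [0,0,0],"hand": -1},{"travel": [0,-0.013,0.6],"dr": [0,0,0],"hand": -1},{"travel": [0,-0.013,0.66],"dr": [0,0,0],"hand": -1},{"travel": [0,-0.013,0.7],"dr": [0,0,0],"hand": -1},{"travel": [0,-0.013,0.725],"dr": [0,0,0],"hand": -1},{"travel": [0,-0.013,0.725],"dr": [0,0,0],"hand": -1},{"travel": [0,-0.013,0.725],"dr": [0,0,0],"hand": -1}]}}

```text
clock: 40.45
tcp_pos: [0.595, -0.0874, 0.0657]
eef_rot: [2.188, 2.253, 0.001]
ft_force: [1.2, 0.6, -4.4]
width: 0.0494
grip_force: 65.2
```

Call:
{"fn": "move_arm", "kwargs": {"steps": [{"travel": [0,0,0.01],"dr": [0,0,0],"hand": -1},{"travel": [0,0,0.018],"dr": [0,0,0],"hand": -1},{"travel": [0,0,0.024],"dr": [0,0,0],"hand": -1},{"travel": [0,0,0.024],"dr": [0,0,0],"hand": -1}]}}

```text
clock: 40.85
tcp_pos: [0.5947, -0.0873, 0.0619]
eef_rot: [2.188, 2.254, 0.0]
ft_force: [-1.4, 1.1, -0.7]
width: 0.0492
grip_force: 65.6
```

The bookend is on the floor. Now I push the row together slowly.

Call:
{"fn": "move_arm", "kwargs": {"steps": [{"travel": [0.03,0,0],"dr": [0,0,0],"hand": -1},{"travel": [0.06,0,0],"dr": [0,0,0],"hand": -1},{"travel": [0.09,0,0],"dr": [0,0,0],"hand": -1},{"travel": [0.12,0,0],"dr": [0,0,0],"hand": -1},{"travel": [0.15,0,0],"dr": [0,0,0],"hand": -1},{"travel": [0.18,0,0],"dr": [0,0,0],"hand": -1},{"travel": [0.205,0,0],"dr": [0,0,0],"hand": -1},{"travel": [0.23,0,0],"dr": [0,0,0],"hand": -1},{"travel": [0.25,0,0],"dr": [0,0,0],"hand": -1},{"travel": [0.25,0,0],"dr": [0,0,0],"hand": -1}]}}

```text
clock: 41.85
tcp_pos: [0.5939, -0.0494, 0.0619]
eef_rot: [2.188, 2.253, 0.001]
ft_force: [1.4, -1.5, 1.3]
width: 0.0491
grip_force: 65.9
```

Call:
{"fn": "move_arm", "kwargs": {"steps": [{"travel": [0.01,0,0],"dr": [0,0,0],"hand": -1},{"travel": [0.02,0,0],"dr": [0,0,0],"hand": -1},{"travel": [0.03,0,0],"dr": [0,0,0],"hand": -1},{"travel": [0.03,0,0],"dr": [0,0,0],"hand": -1}]}}

```text
clock: 42.25
tcp_pos: [0.5938, -0.0462, 0.0619]
eef_rot: [2.187, 2.253, -0.001]
ft_force: [0.9, -5.9, 2.4]
width: 0.0491
grip_force: 65.9
```

Call:
{"fn": "move_arm", "kwargs": {"steps": [{"travel": [0.007,0,0],"dr": [0,0,0],"hand": -1},{"travel": [0.014,0,0],"dr": [0,0,0],"hand": -1},{"travel": [0.014,0,0],"dr": [0,0,0],"hand": -1}]}}

```text
clock: 42.55
tcp_pos: [0.5936, -0.0446, 0.0619]
eef_rot: [2.187, 2.252, -0.002]
ft_force: [-0.3, -8.4, 3.5]
width: 0.0491
grip_force: 65.9
```

Call:
{"fn": "move_arm", "kwargs": {"steps": [{"travel": [0.007,0,0],"dr": [0,0,0],"hand": -1},{"travel": [0.014,0,0],"dr": [0,0,0],"hand": -1},{"travel": [0.014,0,0],"dr": [0,0,0],"hand": -1}]}}

```text
clock: 42.85
tcp_pos: [0.5936, -0.0426, 0.0619]
eef_rot: [2.187, 2.252, -0.002]
ft_force: [-0.1, -9.1, 2.8]
width: 0.0495
grip_force: 65.9
```

Call:
{"fn": "move_arm", "kwargs": {"steps": [{"travel": [0.007,0,0],"dr": [0,0,0],"hand": -1},{"travel": [0.014,0,0],"dr": [0,0,0],"hand": -1},{"travel": [0.014,0,0],"dr": [0,0,0],"hand": -1}]}}

```text
clock: 43.15
tcp_pos: [0.5935, -0.041, 0.062]
eef_rot: [2.187, 2.252, -0.003]
ft_force: [-0.0, -10.5, 2.4]
width: 0.0491
grip_force: 65.9
```

```bash
python3 look.py w22.png 298 302 | cut -c1-80
```

```text
43.2 [ 0.59354582 -0.04097339  0.06197495] [-0.02925964  0.99956691 -0.00314132]
94 [ 81  96 139] [50 61 85] lid98 [0.5878 0.0384] bot 0.046
334 [34 34 39] [49 64 85] lid98 [ 0.5888 -0.0187] bot -0.0838
372 [ 67  84 117] [118 191 224] lid98 [ 0.5889 -0.03  ] bot -0.1093
390 [121 195 226] [ 63  76 105] lid98 [ 0.589  -0.0355] bot -0.1219
399 [ 63  76 105] [241 247 247] lid98 [ 0.5891 -0.0384] bot -0.1284
425 [241 247 247] [54 51 47] lid98 [ 0.5892 -0.0469] bot -0.1477
```

Call:
{"fn": "move_arm", "kwargs": {"steps": [{"travel": [0.007,0,0],"dr": [0,0,0],"hand": -1},{"travel": [0.014,0,0],"dr": [0,0,0],"hand": -1},{"travel": [0.014,0,0],"dr": [0,0,0],"hand": -1}]}}

```text
clock: 43.5
tcp_pos: [0.5935, -0.0401, 0.062]
eef_rot: [2.185, 2.251, -0.005]
ft_force: [-0.6, -14.6, 1.4]
width: 0.0492
grip_force: 65.9
```

Call:
{"fn": "move_arm", "kwargs": {"steps": [{"travel": [0.007,0,0],"dr": [0,0,0],"hand": -1},{"travel": [0.01,0,0],"dr": [0,0,0],"hand": -1},{"travel": [0.01,0,0],"dr": [0,0,0],"hand": -1}]}}

```text
clock: 43.8
tcp_pos: [0.5935, -0.0399, 0.0621]
eef_rot: [2.185, 2.25, -0.007]
ft_force: [0.3, -19.8, 1.0]
width: 0.0493
grip_force: 65.9
```

The row is packed against the stop: the force rises and nothing moves. I relieve the pressure, release, rise and inspect.

Call:
{"fn": "move_arm", "kwargs": {"steps": [{"travel": [-0.01,0,0],"dr": [0,0,0],"hand": -1},{"travel": [-0.01,0,0],"dr": [0,0,0],"hand": -1},{"travel": [-0.01,0,0],"dr": [0,0,0],"hand": 1},{"travel": [-0.01,0,0],"dr": [0,0,0],"hand": 1},{"travel": [-0.01,0,0],"dr": [0,0,0],"hand": 1},{"travel": [-0.01,0,0],"dr": [0,0,0],"hand": 1},{"travel": [-0.01,0,0],"dr": [0,0,0],"hand": 1}]}}

```text
clock: 44.5
tcp_pos: [0.5929, -0.0363, 0.0613]
eef_rot: [-2.188, -2.254, -0.0]
ft_force: [0.5, 0.1, 1.1]
width: 0.0854
grip_force: 0.0
```

Call:
{"fn": "move_arm", "kwargs": {"steps": [{"travel": [0,0,-0.2],"dr": [0,0,0],"hand": 1},{"travel": [0,0,-0.5],"dr": [0,0,0],"hand": 1},{"travel": [0,0,-0.8],"dr": [0,0,0],"hand": 1},{"travel": [0,0,-1],"dr": [0,0,0],"hand": 1}]}}

```text
clock: 44.9
tcp_pos: [0.5941, -0.0368, 0.2152]
eef_rot: [2.186, 2.252, 0.004]
ft_force: [0.4, -0.4, 0.6]
width: 0.0849
grip_force: 0.0
```

Call:
{"fn": "move_arm", "kwargs": {"steps": [{"travel": [0.3,0,-0.3],"dr": [0,0,0],"hand": 1},{"travel": [0.6,0,-0.6],"dr": [0,0,0],"hand": 1},{"travel": [0.8,0,-0.9],"dr": [0,0,0],"hand": 1},{"travel": [0.8,0,-1],"dr": [0,0,0],"hand": 1},{"travel": [0.8,0,-1],"dr": [0,0,0],"hand": 1},{"travel": [0.8,0,-1],"dr": [0,0,0],"hand": 1},{"travel": [0.8,0,-1],"dr": [0,0,0],"hand": 1}]}}

```text
clock: 45.6
tcp_pos: [0.5889, 0.0829, 0.3597]
eef_rot: [-2.187, -2.253, 0.003]
ft_force: [-0.3, 0.3, -0.9]
width: 0.0855
grip_force: 0.0
```

```bash
python3 - <<'E'
from h import *
c,im=shot("wrist","w23.png");t=ctrl.state()["tcp_pos"];print(ctrl.state()["clock"],t)
h=cv2.cvtColor(im,cv2.COLOR_BGR2HSV)
# lid rows: left/right edges, and dot centres
from gap import pk
a=np.array([.5937,-.0399]);u=np.array([-.030,1]);u/=np.linalg.norm(u)
# rectify the lid plane z=.098 : 0.5 mm per px, v along row from TCP bookend spot, w across
V,W=np.meshgrid(np.arange(-80,290,.5)/1000,np.arange(-50,50,.5)/1000,indexing="ij")
P=np.stack([a[0]+V*u[0]+W*u[1],a[1]+V*u[1]-W*u[0],np.full_like(V,.098)],-1).reshape(-1,3)
px=np.array([proj(c,p) for p in P],np.float32).reshape(V.shape+(2,))
rec=cv2.remap(im,px[...,0],px[...,1],cv2.INTER_LINEAR);cv2.imwrite("pics/rec.png",rec)
for w in(-14,0,14):
    col=rec[:,int((w+50)*2)-2:int((w+50)*2)+3].mean(1);print(w,[(round(-80+i*.5),[int(x) for x in col[i]]) for i in range(100,740,8)] if w==14 else "")
E
```

```text
45.65 [0.58879567 0.08259354 0.35925197]
-14 
0 
14 [(-30, [113, 144, 166]), (-26, [110, 140, 164]), (-22, [112, 143, 166]), (-18, [111, 142, 165]), (-14, [111, 141, 164]), (-10, [111, 142, 166]), (-6, [112, 143, 166]), (-2, [71, 90, 110]), (2, [66, 105, 129]), (6, [75, 119, 144]), (10, [39, 51, 71]), (14, [34, 39, 54]), (18, [34, 41, 57]), (22, [25, 29, 36]), (26, [172, 171, 173]), (30, [161, 161, 162]), (34, [31, 30, 29]), (38, [169, 169, 171]), (42, [145, 145, 147]), (46, [84, 84, 85]), (50, [172, 171, 172]), (54, [86, 86, 86]), (58, [23, 27, 37]), (62, [166, 164, 166]), (66, [161, 159, 161]), (70, [45, 49, 64]), (74, [247, 246, 247]), (78, [202, 202, 207]), (82, [130, 134, 146]), (86, [247, 246, 247]), (90, [105, 111, 130]), (94, [36, 40, 124]), (98, [246, 245, 243]), (102, [248, 247, 243]), (106, [69, 72, 181]), (110, [244, 244, 242]), (114, [229, 229, 236]), (118, [151, 151, 211]), (122, [243, 243, 242]), (126, [120, 121, 198]), (130, [72, 134, 217]), (134, [246, 243, 242]), (138, [246, 243, 241]), (142, [91, 170, 243]), (146, [93, 171, 243]), (150, [94, 172, 243]), (154, [150, 201, 243]), (158, [243, 242, 241]), (162, [137, 195, 242]), (166, [87, 173, 208]), (170, [120, 227, 245]), (174, [122, 228, 245]), (178, [122, 227, 245]), (182, [123, 228, 245]), (186, [122, 227, 245]), (190, [111, 214, 246]), (194, [48, 42, 42]), (198, [116, 218, 244]), (202, [113, 191, 196]), (206, [144, 231, 235]), (210, [147, 233, 235]), (214, [146, 232, 236]), (218, [148, 233, 236]), (222, [148, 233, 237]), (226, [136, 224, 229]), (230, [49, 45, 43]), (234, [143, 228, 233]), (238, [93, 149, 120]), (242, [122, 193, 158]), (246, [122, 192, 157]), (250, [123, 195, 159]), (254, [124, 195, 159]), (258, [123, 195, 159]), (262, [123, 195, 159]), (266, [124, 195, 159]), (270, [125, 197, 159]), (274, [69, 92, 124]), (278, [65, 89, 122]), (282, [65, 87, 121]), (286, [63, 88, 122])]
```

The lid boundaries fall at exactly 36 mm spacing, in the order 1, 2, 3, 4, 6, 8, 9. Next I check the bookend and the row's squareness.

```bash
python3 - <<'E'
from h import *
c=ctrl.calibration("wrist");im=cv2.imread("pics/w23.png");rec=cv2.imread("pics/rec.png").astype(int)
x,y=np.round(proj(c,[.5937,-.0399,.08])).astype(int)
x0,y0=x-50,y-45;h=cv2.cvtColor(im[y0:y+45,x0:x+50],cv2.COLOR_BGR2HSV)
m=(h[...,0]>15)&(h[...,0]<34)&(h[...,1]>90)&(h[...,2]>110)
k,l,st,ce=cv2.connectedComponentsWithStats(m.astype(np.uint8))
u=np.array([-.03,1]);o=np.array([.5937,-.0399])
for i in range(1,k):
    if st[i,4]<60: continue
    ys,xs=np.where(l==i);pts=np.array([onz(c,(a+x0,b+y0),.08)[:2] for a,b in zip(xs,ys)],np.float32)
    r=cv2.minAreaRect(pts*1000);print(st[i],r,"v",(np.array(r[0])/1000-o)@u)
for v in range(26,274,8):
    row=rec[int((v+80)*2)-1:int((v+80)*2)+2].mean(0);d=np.abs(np.diff(row,axis=0)).sum(1)
    print(v,-50+(20+d[20:70].argmax())/2,-50+(130+d[130:180].argmax())/2,end=" | ")
print()
s,_=shot("scene","s5.png");t,_=shot("top","t5.png")
for n in("bowl","jar","scoop"):
    p=ctrl.place_of("top",n);print(n,p[:1])
E
python3 - <<'E'
import cv2,numpy as np
a=cv2.imread("pics/s5.png").astype(int);b=cv2.imread("pics/scene0.png").astype(int)
m=(np.abs(a-b).max(2)>50).astype(np.uint8)
for n,(x,y,w,h) in dict(bowl=(450,210,45,35),jar=(190,275,40,50),scoop=(138,262,55,56),purple1=(430,238,35,40),purple2=(122,215,32,45)).items(): print(n,m[y:y+h,x:x+w].mean().round(3))
E
```

```text
[ 37  46  27   5 135] ((593.8032836914062, -44.22200012207031), (29.788448333740234, 5.031673908233643), 1.7433210611343384) v -0.004325098632812498
26 -25.5 18.0 | 34 -25.0 25.5 | 42 -25.0 25.0 | 50 -25.0 17.5 | 58 -25.0 25.0 | 66 -16.0 25.5 | 74 -17.0 18.5 | 82 -24.5 25.5 | 90 -24.0 26.0 | 98 -18.0 18.0 | 106 -25.0 25.0 | 114 -25.0 25.0 | 122 -17.5 17.5 | 130 -28.5 27.5 | 138 -28.5 27.5 | 146 -28.0 27.5 | 154 -28.0 24.0 | 162 -29.0 24.0 | 170 -18.0 23.0 | 178 -28.5 27.5 | 186 -28.5 22.5 | 194 -28.0 16.5 | 202 -28.0 22.5 | 210 -18.5 22.0 | 218 -28.5 22.0 | 226 -28.5 27.5 | 234 -28.5 22.5 | 242 -25.5 27.0 | 250 -25.0 23.5 | 258 -28.5 27.5 | 266 -25.0 23.0 | 
bowl []
jar [{'pixel': [444.6, 213.3], 'p': 0.56}]
scoop [{'pixel': [486.5, 260.4], 'p': 0.84}]
bowl 0.404
jar 0.0
scoop 0.0
purple1 0.137
purple2 0.0
```

The bookend looks about 4 mm off tin 9 from this slanted view. I look straight down the slit instead.

Call:
{"fn": "move_arm", "kwargs": {"steps": [{"travel": [-0.3,0,0.1],"dr": [0,0,0],"hand": 1},{"travel": [-0.6,0,0.2],"dr": [0,0,0],"hand": 1},{"travel": [-0.8,0,0.3],"dr": [0,0,0],"hand": 1},{"travel": [-0.8,0,0.35],"dr": [0,0,0],"hand": 1}]}}

```text
clock: 46.3
tcp_pos: [0.5923, -0.0407, 0.3068]
eef_rot: [-2.193, -2.248, 0.004]
ft_force: [-0.5, -0.2, -0.8]
width: 0.0855
grip_force: 0.0
```

Call:
{"fn": "move_arm", "kwargs": {"steps": [{"travel": [-0.2,0,0],"dr": [0,0,0],"hand": 1},{"travel": [-0.37,0,0],"dr": [0,0,0],"hand": 1},{"travel": [-0.37,0,0],"dr": [0,0,0],"hand": 1},{"travel": [-0.37,0,0],"dr": [0,0,0],"hand": 1},{"travel": [-0.37,0,0],"dr": [0,0,0],"hand": 1}]}}

```text
clock: 46.8
tcp_pos: [0.5947, -0.0912, 0.3089]
eef_rot: [-2.187, -2.254, -0.001]
ft_force: [0.1, -0.1, -0.2]
width: 0.0856
grip_force: 0.0
```

```bash
python3 - <<'E'
from h import *
c,im=shot("wrist","w24.png");t=ctrl.state()["tcp_pos"];print(ctrl.state()["clock"],t,c["cam_to_world"][:3,3])
a=proj(c,[.5945,0,.098]);b=proj(c,[.5945,-.07,.022]);print(a,b)
x=int(a[0])+10
for r in range(int(a[1]),int(b[1])+8):
    print(r,im[r,x-3:x+4].mean(0).astype(int),onz(c,(x,r+.5),.098)[1].round(4),onz(c,(x,r+.5),.022)[1].round(4),onz(c,(x,r+.5),.08)[1].round(4))
b=cv2.imread("pics/top0.png");d=cv2.imread("pics/t5.png")
for f in(b,d):
    g=f[160:212,112:168];m=((g.min(2)>120)&(g.max(2).astype(int)-g.min(2)<35)).astype(np.uint8);ys,xs=np.where(m);print("bowl",len(xs),xs.min()+112,xs.max()+112,ys.min()+160,ys.max()+160)
E
```

```text
46.85 [ 0.59471545 -0.09113567  0.30900234] [ 0.59277998 -0.01824814  0.43263846]
[319.98094722 102.73975891] [317.35307289 177.1477243 ]
102 [64 63 65] 0.0004 0.0046 0.0014
103 [74 73 75] -0.0004 0.0037 0.0006
104 [76 75 76] -0.0011 0.0028 -0.0002
105 [70 69 69] -0.0019 0.0018 -0.001
106 [68 66 68] -0.0027 0.0009 -0.0018
107 [52 51 52] -0.0035 -0.0001 -0.0027
108 [37 35 37] -0.0042 -0.001 -0.0035
109 [34 32 34] -0.005 -0.002 -0.0043
110 [33 31 32] -0.0058 -0.0029 -0.0051
111 [31 31 33] -0.0066 -0.0039 -0.0059
112 [32 30 31] -0.0073 -0.0049 -0.0068
113 [33 30 32] -0.0081 -0.0058 -0.0076
114 [39 40 42] -0.0089 -0.0068 -0.0084
115 [55 56 56] -0.0097 -0.0077 -0.0092
116 [64 64 65] -0.0105 -0.0087 -0.01
117 [74 72 74] -0.0113 -0.0097 -0.0109
118 [74 73 75] -0.012 -0.0106 -0.0117
119 [73 72 72] -0.0128 -0.0116 -0.0125
120 [65 64 64] -0.0136 -0.0126 -0.0134
121 [52 50 53] -0.0144 -0.0135 -0.0142
122 [36 38 39] -0.0152 -0.0145 -0.015
123 [28 27 27] -0.016 -0.0155 -0.0159
124 [29 27 31] -0.0168 -0.0164 -0.0167
125 [22 20 23] -0.0176 -0.0174 -0.0175
126 [35 34 35] -0.0184 -0.0184 -0.0184
127 
[... 1919 characters left out ...]
74 [132 172 198] -0.0579 -0.0669 -0.06
175 [173 222 241] -0.0587 -0.0679 -0.0609
176 [191 234 246] -0.0596 -0.0689 -0.0618
177 [190 232 244] -0.0604 -0.07 -0.0627
178 [189 231 244] -0.0613 -0.071 -0.0636
179 [188 231 244] -0.0621 -0.0721 -0.0645
180 [188 231 244] -0.063 -0.0732 -0.0654
181 [190 232 244] -0.0639 -0.0742 -0.0663
182 [189 231 244] -0.0647 -0.0753 -0.0672
183 [191 232 244] -0.0656 -0.0763 -0.0681
184 [188 231 244] -0.0664 -0.0774 -0.069
bowl 583 120 159 167 204Traceback (most recent call last):
  File "<stdin>", line 9, in <module>
    return umr_minimum(a, axis, None, out, keepdims, initial, where)
ValueError: zero-size array to reduction operation minimum which has no identity
```

The slit between tin 9 and the bookend is closed: the foot's near and far edges and the plate all put its face at −.0187, and tin 9's edge is at −.0188. One last check of the bowl, using the earlier frames and a new one.

```bash
python3 - <<'E'
from h import *
import pickle
c,_=shot("top","t6.png");s,_=shot("scene","s6.png");w=pickle.load(open("w19.pkl","rb"))
pb=ctrl.search_frame("top","bowl");ps=ctrl.search_frame("scene","bowl");print(pb[:1],ps[:1])
for f in("top0","t1","t5","t6"):
    g=cv2.imread(f"pics/{f}.png");print(f,[g[y,x].tolist() for x,y in((140,175),(140,186),(125,186),(155,190),(140,200))])
for f in("scene0","s6"):
    g=cv2.imread(f"pics/{f}.png")[205:250,445:500].astype(int);m=(g.min(2)>140)&(g.max(2)-g.min(2)<40);ys,xs=np.where(m);print(f,len(xs),xs.min()+445,xs.max()+445,ys.min()+205,ys.max()+205)
b=onz(c,(140,186),.055);print("bowl at start",b,"seen in w19 at",proj(w,b)*1.25)
E
```

```text
[{'bbox': [117.5, 164.5, 47.2, 41.2], 'p': 0.78}] [{'bbox': [453.9, 215.0, 38.5, 28.0], 'p': 0.77}]
top0 [[164, 176, 179], [128, 138, 138], [95, 102, 104], [109, 116, 120], [105, 112, 113]]
t1 [[212, 224, 226], [226, 240, 243], [103, 112, 114], [210, 223, 225], [111, 119, 120]]
t5 [[25, 28, 53], [28, 33, 58], [62, 76, 152], [17, 21, 52], [25, 32, 54]]
t6 [[218, 228, 230], [234, 245, 247], [108, 114, 116], [221, 231, 233], [113, 123, 124]]
scene0 679 449 489 212 247
s6 740 449 489 212 247
bowl at start [0.65978128 0.36822084 0.055     ] seen in w19 at [751.44102526  46.18984622]
```

The bowl hasn't moved; the arm was only hiding it in one frame. The robot is clear of everything, so I hand in.

```bash
python3 -c "
from cell import ctrl
print(ctrl.finish_job())"
```

```text
the job is handed in; nothing more can be done
None
```

I handed the job in at about 47 s of the 210 s: tins 2 and 8 are filed, the rack reads 1, 2, 3, 4, 6, 8, 9 from the end stop, and the bookend is pushed up against tin 9 with only slits left.

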